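# Re-zero the grinder dial and walk the catch canister home

## Robot

A 6-joint arm with a two-finger parallel gripper is mounted at the origin on the work surface. World frame = base frame: x ahead of the robot, y to its left, z up, the work surface at z = 0. Lengths are in mm, angles in rad, forces in N, time in s.
With the tool pointing down it reaches from about 400 to 925 mm from the base axis. Payload 12.5 kg.
Tool frame: the origin (TCP) lies at the very end of the fingers, on their centre line; the grasp point (between the pads) lies 19 mm behind it (env.grasp_offset is the distance from the TCP to the grasp point, in mm); z points along the fingers, y is the direction in which the jaws open and shut (so a half turn about z gives the same grasp; the last joint's range is limited). The gripper opens to 95 mm and grips with 3 to 60 N. Pads are 20 mm wide; open, the fingers measure 119 mm over their backs; the gripper's body (75 mm by 180 mm) begins 59 mm behind the grasp point.
Start: joints at [-1.329, 0.491, 1.559, -0, 1.092, -0.106], TCP at [213.043, -587.592, 175.161] pointing down, gripper open.
Joint ranges: [-3.1, 3.1], [-0.84, 2.19], [0.05, 2.79], [-1.13, 4.28], [0.06, 2.93], [-2.69, 2.69]. Speed limits (rad/s): [2.22, 2.22, 2.79, 3.14, 3.14, 3.14].

## Interface

Orientations are given as [roll, pitch, yaw] about the fixed x, y, z axes, in that order (R = Rz(yaw) Ry(pitch) Rx(roll)).
In Python, from cell import env gives the robot as it stands. The module is installed in compiled form; this text tells all that it offers.
- The arm moves only by the shell command python3 -m pendant 'ROWS'. ROWS is JSON, one flat list of numbers, 5 for each row, row after row: the shift along the tool's x, y, z as a fraction of full scale, then the turn about the tool's z as a fraction of full scale, then the gripper's target within -1 to 1 (shut at 1, half-way at 0, fully open at -1). In form: [x, y, z, turn, grip, x, y, z, turn, grip, ...]. A call has 1 to 10 rows; each row shifts and turns the commanded pose from where the row before left it, along the tool's axes as they then stand; what a row does not reach is not made up. Full scale, the value 1, is 0.4 m for a shift and 180 degrees for a turn. A row lasts 1/8 s, in which the tool goes at most 62.5 mm and 10.7 degrees, less where a joint would pass 70% of its speed; a pose out of reach is approached as far as the arm can. A call with a number of a shift or a turn outside -1 to 1 is refused whole. A call with a gripper value outside its range is refused whole. The fingers move at their own pace and stop on an object; the grip force is fixed at half the most. Time passes only in rows, so rows that do not move let the fingers close. It gives the time, the measured TCP pose, the force and the opening at its end, in the units of the state.
- env.state(): the state, without advancing time (a new reading comes with each control period).
- env.read_camera(name): name is "scene" or "top"; returns the picture (400x640x3 uint8, red, green, blue); there is no depth.
- env.camera_model(name): a dict with "fx", "fy", "cx", "cy" (pixels), "k1" (the pictures are not rectified: a ray, as slopes to the right and down, at radius r is drawn at 1 + k1 r^2 times it, then the intrinsics apply), "view" (4x4, takes a point from world to camera coordinates). Camera axes: x right, y down, z forward; pixel columns grow to the right and rows downward; lengths in mm; the calibration is good to about 2 mm. A picture is of the moment at which its call begins. camera_model takes no time and is no camera call.
- env.job_done(): hands the job in, once; it reports no verdict.
Trained networks look in the newest picture that a camera, given by its name, has taken for a name from the list of things; names that differ only in an ending like _2 or _b are one class to them, and where a whole thing is asked for, a point or a joint stands for the part that bears it (a point fixed in the world has none). Each returns a list of dicts, best first, with "confidence" (0 to 1); they miss things now and then, are a little off and sometimes report something else, mostly with a low value. They report only what shows in the picture. A call takes as long as a camera call. They do not tell look-alikes from the thing itself.
- env.masks_of(thing, camera): "region" (400x640 bool, what is visible of it).
- env.landmark_of(thing, camera): "xyz" ([x, y, z] in mm, in world coordinates, good to about 4 mm: a listed point, or the origin of a listed thing).
The state is a dict: "t": time; "joints": joint angles; "qvel": joint speeds; "tau": joint torques, N m; "eef_pos": TCP position; "tcp_rot": TCP orientation; "ft_force": force on the tool from outside, world axes, zero at the start; "moment": the same for the moment, N m; "opening": opening from 0.0 (shut) to 1.0 (fully open).
Only numpy, scipy, OpenCV 4.12 (cv2) and the standard library are available. Lean on these libraries where they do the work, as an engineer would, in place of code of your own. Each camera call takes 0.05 s, during which the arm holds its last target.

## Task

Re-zero the coffee grinder: turn the dial on its sloping head clockwise all the way to its stop, then come back exactly three clicks and let go. After that, slide the heavy largest canister, which stands in front of the grinder, forward under the spout until its far side is squarely against the grinder's column (it is too wide to grip, so creep it along by pushing its near corners in turn). Keep it flat on the shelf, and leave the other crockery where it is.

Things in the scene. Friction and masses are not known exactly. Their poses are not given: they have to be found in the camera images.
- grinder: fixed grey coffee grinder; origin at shelf level, middle of its column's front face; own -x looks to the robot's side, z up. Column: box 130 mm deep (x 0 to +130), 140 wide, 230 high, hopper on top up to z 280. A head 130 wide overhangs towards -x; its sloping upper face leans 35 deg (0.611 rad), its normal pointing up and to -x. The dial's centre on that face is at x -45, z 200 mm
- spout (a point): centre of the lower mouth of the spout (steel tube 32 mm in diameter under the head), 60 mm in front of the column, 100 mm above the shelf. The head around it: underside lowest at grinder x -66, z 125 mm; foremost edge at x -94, z 166 mm, so it overhangs much of a canister pushed home
- dial (a joint): dial angle, rad: 0 at the clockwise stop (looking onto the sloping face), growing anticlockwise to 2.1. A sprung ball makes it rest at every click, 0.35 rad (20 deg) apart: 0, 0.35, 0.70, 1.05...; it takes about 0.2 N m to pass. Starts at the second, third or fourth click. Raised ticks mark the first seven rests, the long one the stop; at the second click the nose points straight up the slope
- dial_grip (a point): on the dial's axis at mid height of its grip bar, 26 mm out from the sloping face. Turns with the dial: its z is the dial's axis pointing out of the face (35 deg from vertical), its x points along the bar to the nose. Dial: black disc 78 mm in diameter, top 11 mm out from the face; on it an aluminium bar standing 11 to 41 mm out, 16 mm thick (along y) from x -32 to +20 mm
- dial_nose (a point): tip of the dial's nose, level with the bar's top: 40 mm from the axis along dial_grip's x, 15 mm above dial_grip along its z. The nose is the 8 mm thick end of the bar, x +20 to +40 mm of dial_grip
- canister_large: largest of three open square white ceramic canisters: 120 x 120 mm, 75 high, walls and floor 7 mm, 0.9 to 1.35 kg, too wide to grip across; loose. Origin at the centre of its underside, axes square to its sides, z up. Starts in front of the grinder, origin 105 to 145 mm before the column, up to 0.2 rad askew. Home: origin at grinder x -60 mm, sides square to the grinder
- canister_mid: bystander: middle canister, 92 x 92 x 66 mm high, origin centre of underside
- canister_small: bystander: smallest canister, 66 x 66 x 56 mm high, origin centre of underside
- milk_jug: bystander: white plastic jug, 72 mm in diameter, 95 high, handle at its +y, origin centre of underside
- kettle: bystander: copper-toned kettle, 164 mm in diameter, 196 high over its handle, origin centre of underside
- espresso_cup1: bystander: espresso cup, 62 mm in diameter, 58 high, on the turntable, origin centre of underside
- espresso_cup2: bystander: the other espresso cup on the turntable, same size
Not all that is in view belongs to the job. What is shaped like the canister_large but green or orange is not meant.

How it is judged:
By the outcome, as a careful person would: the job done as asked, in the order asked, and still so for the second after the job is handed in, with the robot touching nothing.
It also fails if it takes over 64 s, if anything falls off the work surface, if the arm or the gripper's body presses on something with over 40 N, if the wrist force passes 120 N, or if a joint passes its speed limit or range.

## Working session

There is one attempt and no reset: what is moved stays moved. The work goes in short steps, Python scripts to look and compute and a shell command to move; the robot and the scene stay as the last step left them, time stands still between calls to the robot, and variables do not carry over. Pictures are saved under pics/ and viewed, and the job is handed in when it is done.

```bash
mkdir -p pics; ls
python3 - <<'E'
from cell import env
import cv2
print(env.state())
for c in("scene","top"):
    im=env.read_camera(c); cv2.imwrite(f"pics/{c}0.png",im[:,:,::-1])
    print(env.camera_model(c))
    for t in("grinder","spout","dial_grip","dial_nose","canister_large","canister_mid","canister_small","milk_jug","kettle","espresso_cup1"):
        print(c,t,[(r["confidence"].__round__(2),[round(v) for v in r["xyz"]]) for r in env.landmark_of(t,c)])
E
```

```text
pics
{'t': 0.0, 'joints': array([-1.32861051e+00,  4.91538300e-01,  1.55948279e+00, -1.74917000e-05,
        1.09168301e+00, -1.05581097e-01]), 'qvel': array([-1.35806074e-03,  1.15455690e-03,  4.91925988e-05, -1.41278014e-03,
       -1.82607525e-03, -7.99190450e-04]), 'tau': array([-1.25254686e-03, -6.12647796e+01, -2.58185077e+01,  6.91811275e-02,
        4.82342835e-02, -9.47734861e-05]), 'eef_pos': array([ 212.9549504 , -587.28151546,  174.56349723]), 'tcp_rot': array([-3.14048576e+00, -1.01702996e-04,  3.47774934e-01]), 'ft_force': array([-0.19596597, -0.07092231,  0.77209789]), 'moment': array([-0.06115148, -0.00782213, -0.01353789]), 'opening': 0.9969771647242408}
{'fx': 492.1173568765668, 'fy': 492.1173568765668, 'cx': 319.406137038597, 'cy': 197.57959095548605, 'k1': -0.1443304404026034, 'view': array([[-8.70757635e-01,  4.91479779e-01, -1.51250496e-02,
         5.18637071e+02],
       [ 3.33807074e-01,  5.68262539e-01, -7.52097417e-01,
        -5.70983713e+01],
       [-3.61045673e-01, -6.59943417e-01, -6.58878372e-01,
         2.17239112e+03],
       [ 0.00000000e+00,  0.0
[... 799 characters left out ...]
 2.00889796e-02, -1.75181388e-01,
         6.10882525e+02],
       [ 1.75096451e-01, -5.92544973e-03, -9.84533454e-01,
         1.58862546e+03],
       [ 0.00000000e+00,  0.00000000e+00,  0.00000000e+00,
         1.00000000e+00]])}
top grinder [(0.59, [783, 67, -2])]
top spout []
top dial_grip [(0.97, [673, -98, 222])]
top dial_nose [(0.93, [696, -103, 255])]
top canister_large [(0.81, [579, 90, 2]), (0.78, [602, -101, 0]), (0.66, [384, -43, 0])]
top canister_mid [(0.81, [757, -303, 0])]
top canister_small [(0.95, [586, -298, 1])]
top milk_jug [(0.9, [784, 69, -5]), (0.21, [670, -98, 221])]
top kettle [(0.9, [548, 498, 0])]
top espresso_cup1 [(0.61, [466, -458, 29]), (0.59, [552, -521, 30])]
```

View pics/scene0.png

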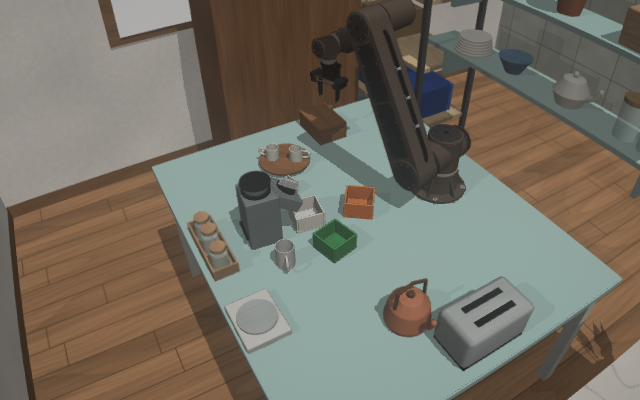

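View pics/top0.png

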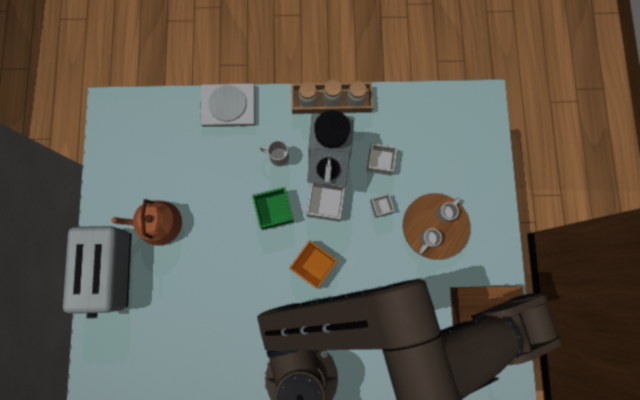

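The pictures show the white canister at scene (307,214) and top (326,201), in front of the grinder. The dial is at top (328,168). The green and orange canisters are the look-alikes. Next I'll zoom in for exact poses.

```bash
cat > h.py <<'E'
import numpy as np, cv2
from cell import env
def proj(c,P):
    m=env.camera_model(c); P=np.atleast_2d(P); V=m["view"]
    q=P@V[:3,:3].T+V[:3,3]; s=q[:,:2]/q[:,2:]; r2=(s**2).sum(1,keepdims=True)
    s=s*(1+m["k1"]*r2); return s*[m["fx"],m["fy"]]+[m["cx"],m["cy"]]
def tf(P,x,y,a):
    P=np.atleast_2d(np.asarray(P,float)); c,s=np.cos(a),np.sin(a)
    return np.c_[x+c*P[:,0]-s*P[:,1], y+s*P[:,0]+c*P[:,1], P[:,2]]
def sq(h,z): return [[-h,-h,z],[h,-h,z],[h,h,z],[-h,h,z]]
def grlines():
    T=np.tan(.611); L=[]
    L.append([[0,-70,230],[130,-70,230],[130,70,230],[0,70,230],[0,-70,230]])
    L.append([[0,-70,0],[0,-70,230]]);L.append([[0,70,0],[0,70,230],]);L.append([[130,70,0],[130,70,230]])
    L.append([[0,-65,166+94*T],[-94,-65,166],[-94,65,166],[0,65,166+94*T]])
    L.append([[-94,-65,166],[-66,-65,125],[-66,65,125],[-94,65,166]])
    return L
n=np.array([-np.sin(.611),0,np.cos(.611)]); u=np.array([np.cos(.611),0,np.sin(.611)])
C=np.array([-45,0,200.])
def dialpt(th,r,side,h):  # bar frame: r along nose, side along dial_grip y, h out
    b=th-.70; ex=u*np.cos(b)+np.array([0,1,0])*np.sin(b); ey=np.cross(n,ex)
    return C+r*ex+side*ey+h*n
def diallines(th):
    L=[[dialpt(th,*p) for p in [(-32,-8,41),(20,-8,41),(20,-4,41),(40,-4,41),(40,4,41),(20,4,41),(20,8,41),(-32,8,41),(-32,-8,41)]]]
    L.append([dialpt(0,39*np.cos(t),39*np.sin(t),11) for t in np.linspace(0,6.28,40)])
    return L
def draw(c,im,x0,y0,S,lines,pose,col):
    for l in lines:
        p=(proj(c,tf(l,*pose))-[x0,y0]+.5)*S
        cv2.polylines(im,[np.round(p).astype(int)],False,col,1,cv2.LINE_AA)
def crop(im,x0,y0,w,h,S): return cv2.resize(im[y0:y0+h,x0:x0+w,::-1],None,fx=S,fy=S,interpolation=cv2.INTER_CUBIC).copy()
E
python3 - <<'E'
from h import *
a=crop(env.read_camera("top"),275,95,110,130,4.5)
b=crop(env.read_camera("scene"),225,160,110,95,6)
cv2.imwrite("pics/tz0.png",a);cv2.imwrite("pics/sz0.png",b)
g=(732,-102,0)
for im,c,x,y,S in((a,"top",275,95,4.5),(b,"scene",225,160,6)):
    draw(c,im,x,y,S,grlines(),g,(0,255,255)); draw(c,im,x,y,S,diallines(.7),g,(255,0,255))
    draw(c,im,x,y,S,[sq(60,75)+[[-60,-60,75]],sq(60,0)+[[-60,-60,0]]],(602,-99,0),(0,255,0))
cv2.imwrite("pics/tz0o.png",a);cv2.imwrite("pics/sz0o.png",b)
E
```

```text
(no output)
```

View pics/tz0.png

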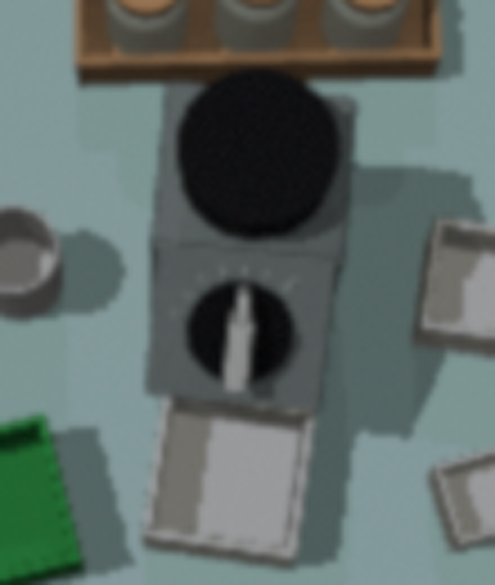

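View pics/tz0o.png

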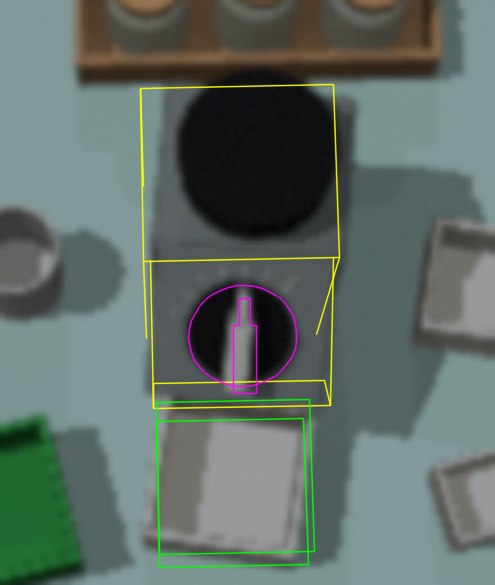

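View pics/sz0o.png

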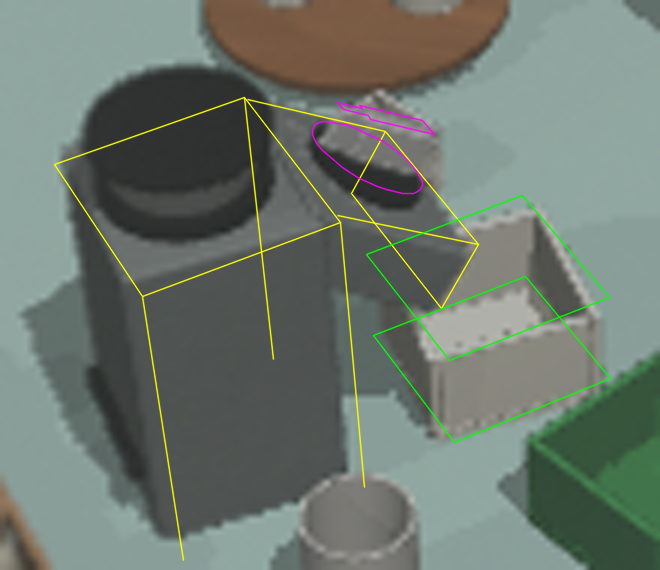

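Run:
```python
import cv2
from h import *
import numpy as np
T=cv2.imread("pics/top0.png")[:,:,::-1];S=cv2.imread("pics/scene0.png")[:,:,::-1]
a=crop(T,303,178,46,44,13);b=crop(T,306,112,52,80,7.4);c=crop(S,285,185,50,55,10.5)
def grid(im,x0,y0,s,step=5):
    for i in range(0,200,step):
        X=int((i+.5)*s-.5)
        if X<im.shape[1]: cv2.line(im,(X,0),(X,6),(0,0,255),1); cv2.putText(im,str(x0+i),(X,18),0,.38,(0,0,255),1)
        if X<im.shape[0]: cv2.line(im,(0,X),(6,X),(0,0,255),1); cv2.putText(im,str(y0+i),(8,X+4),0,.38,(0,0,255),1)
    return im
cv2.imwrite("pics/za.png",grid(a,303,178,13));cv2.imwrite("pics/zb.png",grid(b,306,112,7.4));cv2.imwrite("pics/zc.png",grid(c,285,185,10.5))
```

```text
(no output)
```

View pics/za.png

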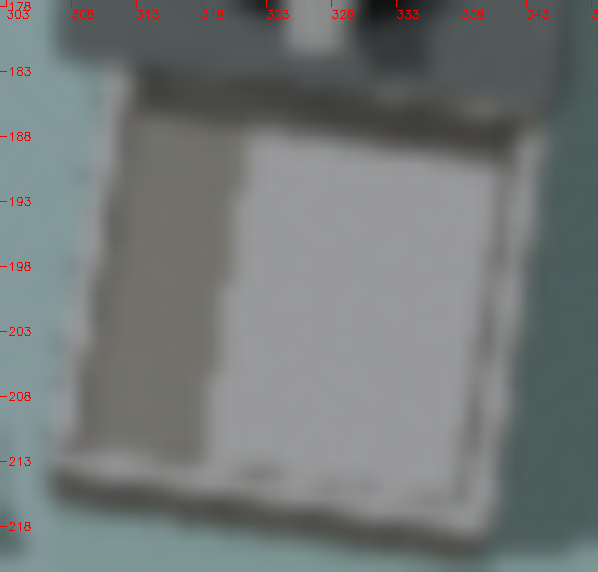

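View pics/zb.png

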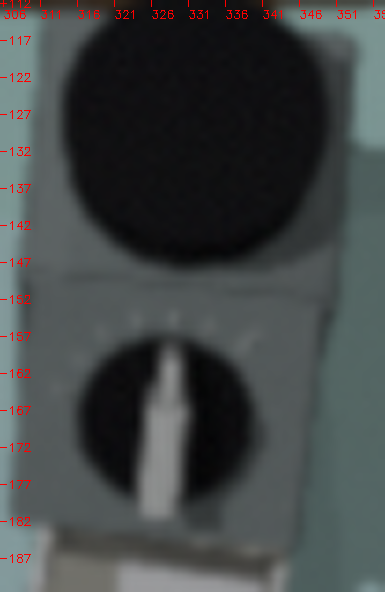

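View pics/zc.png

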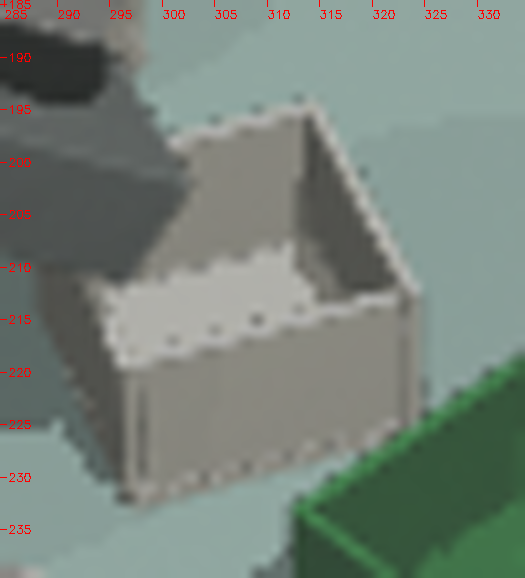

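Run:
```python
from h import *
from scipy.optimize import least_squares
G=[("top",(0,70,230),(308.5,149)),("top",(0,-70,230),(350.3,152.3)),("top",(130,-70,230),(353.3,117)),("top",(-94,65,166),(307,181.7)),("top",(-94,-65,166),(345,186)),
("scene",(0,70,230),(279.2,198.4)),("scene",(130,70,230),(246.4,206)),("scene",(130,-70,230),(236.1,184.7)),("scene",(130,70,0),(253.4,249.4)),("scene",(-94,65,166),(302.5,201.8)),("scene",(-66,65,125),(296.5,211))]
K=[("top",(-60,60,75),(306.5,213.3)),("top",(-60,-60,75),(339.8,217)),("top",(-60,60,0),(306.8,215.9)),("top",(-60,-60,0),(339,220)),("top",(60,-60,75),(344,186.5)),
("scene",(60,60,0),(296.3,232)),("scene",(-60,60,0),(323.2,225)),("scene",(60,60,75),(296.3,219.7)),("scene",(-60,60,75),(323.8,212.3)),("scene",(-60,-60,75),(313.5,194.5))]
for nm,D,p0 in(("g",G,(732,-102,-.1)),("c",K,(602,-99,-.1))):
  for cams in(("top",),("scene",),("top","scene")):
    D2=[d for d in D if d[0] in cams]
    f=lambda p:np.concatenate([proj(c,tf([P],*p))[0]-q for c,P,q in D2])
    r=least_squares(f,p0,loss="soft_l1"); print(nm,cams,r.x.round(3)); 
  print(f(r.x).reshape(-1,2).round(1).tolist())
for th in(.7,):
  for c in("top","scene"):print(c,[proj(c,tf([dialpt(t,40,0,41)],732,-105,-.11))[0].round(1).tolist() for t in(.35,.7,1.05)])
```

```text
g ('top',) [ 7.34803e+02 -1.04994e+02 -1.16000e-01]
g ('scene',) [ 7.29128e+02 -1.05163e+02 -9.50000e-02]
g ('top', 'scene') [ 7.32155e+02 -1.04661e+02 -1.02000e-01]
[[-1.2, 1.3], [0.4, 1.4], [0.1, -1.7], [-0.4, 1.4], [0.7, 0.2], [-0.1, -1.7], [-1.7, 0.7], [-2.3, -0.9], [-1.7, 1.4], [0.8, 0.1], [0.3, 1.0]]
c ('top',) [ 6.08462e+02 -9.45060e+01 -1.49000e-01]
c ('scene',) [ 6.07462e+02 -9.70390e+01 -1.50000e-01]
c ('top', 'scene') [ 6.08237e+02 -9.51610e+01 -1.51000e-01]
[[-0.3, -0.1], [0.7, 0.6], [-0.4, 0.3], [0.2, 0.4], [0.6, -2.4], [-0.1, 1.6], [1.1, 0.7], [-1.0, 0.3], [0.3, -0.1], [0.0, -0.8]]
top [[332.8, 161.8], [328.5, 160.7], [324.1, 161.0]]
scene [[280.5, 175.4], [281.2, 177.3], [283.0, 179.6]]
```

```bash
cat >> h.py <<'E'
GP=(733.,-105.,-.108)
_b=[(r,s,h) for r in np.linspace(20,40,21) for s in (-4,4) for h in np.linspace(11,41,16)]+[(40,s,h) for s in np.linspace(-4,4,5) for h in np.linspace(11,41,16)]+[(r,s,h) for r in np.linspace(-32,20,27) for s in (-8,8) for h in np.linspace(11,41,16)]
def pen(th,x,y,yr,z,hx=10,hy=12):  # finger pose in grinder frame
    P=np.array([dialpt(th,*p) for p in _b]); c,s=np.cos(yr),np.sin(yr)
    d=P[:,:2]-[x,y]; a=c*d[:,0]+s*d[:,1]; b=-s*d[:,0]+c*d[:,1]
    i=(abs(a)<hx)&(abs(b)<hy)&(P[:,2]>z); return i.any(), (P[i].mean(0) if i.any() else None)
def thc(x,y,yr,z,side,lo=-.5,hi=2.1):
    # side +1: finger on +y side pushing cw: largest th free, scanning upward; -1 opposite
    g=np.arange(lo,hi,.02); g=g if side>0 else g[::-1]
    for t in g:
        f,p=pen(t,x,y,yr,z)
        if f: return round(t,2),p.round(0)
    return None,None
def discclear(x,y,yr,z):
    m=1e9
    for a in(-10,10):
        for b in(-12,12):
            X=x+np.cos(yr)*a-np.sin(yr)*b; m=min(m, z-(200+(X+45)*np.tan(.611)+11/np.cos(.611)))
    return round(m,1)
def g2w(x,y): return tf([[x,y,0]],*GP)[0,:2]
E
python3 - <<'E'
from h import *
z=236
print("cw")
for yr in(0,-.35):
 for x in(-40,-46):
  print(yr,x,discclear(x,0,yr,z),[(y,thc(x,y,yr,z,1)[0]) for y in range(22,-24,-4)])
print("ccw")
for yr in(0,-.35,.2):
 for x in(-40,-46):
  print(yr,x,discclear(x,0,yr,z),[(y,thc(x,y,yr,z,-1)[0]) for y in range(-44,6,4)])
E
```

```text
cw
0 -40 12.1 [(22, np.float64(0.82)), (18, np.float64(0.6)), (14, np.float64(0.36)), (10, np.float64(0.14)), (6, np.float64(-0.06)), (2, np.float64(-0.24)), (-2, np.float64(-0.34)), (-6, np.float64(-0.34)), (-10, np.float64(-0.34)), (-14, np.float64(-0.4)), (-18, np.float64(-0.46)), (-22, np.float64(-0.5))]
0 -46 16.3 [(22, np.float64(0.82)), (18, np.float64(0.56)), (14, np.float64(0.2)), (10, np.float64(-0.12)), (6, np.float64(-0.3)), (2, np.float64(-0.48)), (-2, np.float64(-0.5)), (-6, np.float64(-0.5)), (-10, np.float64(-0.5)), (-14, np.float64(-0.5)), (-18, np.float64(-0.5)), (-22, np.float64(-0.5))]
-0.35 -40 9.6 [(22, np.float64(0.8)), (18, np.float64(0.68)), (14, np.float64(0.48)), (10, np.float64(0.26)), (6, np.float64(0.0)), (2, np.float64(-0.2)), (-2, np.float64(-0.34)), (-6, np.float64(-0.48)), (-10, np.float64(-0.44)), (-14, np.float64(-0.42)), (-18, np.float64(-0.48)), (-22, np.float64(-0.5))]
-0.35 -46 13.8 [(22, np.float64(0.8)), (18, np.float64(0.56)), (14, np.float64(0.36)), (10, np.float64(0.0)), (6, np.float64(-0.4)), (2, np.float64(-0.5)), (-2, np.float64(-0.5)),
[... 1415 characters left out ...]
float64(1.82)), (4, np.float64(1.86))]
0.2 -40 10.5 [(-44, np.float64(-0.12)), (-40, np.float64(0.08)), (-36, np.float64(0.2)), (-32, np.float64(0.32)), (-28, np.float64(0.42)), (-24, np.float64(0.52)), (-20, np.float64(0.64)), (-16, np.float64(0.84)), (-12, np.float64(1.08)), (-8, np.float64(1.34)), (-4, np.float64(1.5)), (0, np.float64(1.66)), (4, np.float64(1.78))]
0.2 -46 14.7 [(-44, np.float64(-0.06)), (-40, np.float64(0.08)), (-36, np.float64(0.2)), (-32, np.float64(0.32)), (-28, np.float64(0.42)), (-24, np.float64(0.52)), (-20, np.float64(0.7)), (-16, np.float64(0.9)), (-12, np.float64(1.3)), (-8, np.float64(1.66)), (-4, np.float64(1.98)), (0, np.float64(2.04)), (4, np.float64(2.08))]
```

```bash
cat >> h.py <<'E'
def need(x,y,z,yaw,rel=True):
    s=env.state(); p=s["eef_pos"]; a=s["tcp_rot"][2]
    if rel: x,y=g2w(x,y); yaw+=GP[2]
    d=np.array([x,y])-p[:2]; c,sn=np.cos(a),np.sin(a)
    t=-(yaw-a); 
    print("now",p.round(1),"rot",s["tcp_rot"].round(3),"target",np.round([x,y,z],1))
    print("tool shift mm: x %.1f y %.1f z %.1f turn %.1fdeg | frac x %.4f y %.4f z %.4f turn %.4f"%(c*d[0]+sn*d[1], sn*d[0]-c*d[1], p[2]-z, np.degrees(t), (c*d[0]+sn*d[1])/400,(sn*d[0]-c*d[1])/400,(p[2]-z)/400,np.degrees(t)/180))
E
python3 -m pendant '[0,0,-0.13,0,1, 0,0,-0.13,0.05,1, 0,0,-0.13,0.05,1, 0,0,0,0.045,1]'
python3 -c "
from h import *
need(-38,36,330,0)"
```

```text
t: 1.7
eef_pos: [213.3, -588.6, 335.7]
tcp_rot: [3.135, -0.003, -0.113]
ft_force: [0.5, -0.0, -0.5]
opening: 0.634
now [ 213.3 -588.6  335.7] rot [ 3.135e+00 -3.000e-03 -1.130e-01] target [699.1 -65.1 330. ]
tool shift mm: x 423.9 y -574.7 z 5.7 turn -0.3deg | frac x 1.0597 y -1.4368 z 0.0141 turn -0.0014
```

```bash
python3 -m pendant '[0.0883,-0.1197,0,0,1,0.0883,-0.1197,0,0,1,0.0883,-0.1197,0,0,1,0.0883,-0.1197,0,0,1,0.0883,-0.1197,0,0,1,0.0883,-0.1197,0,0,1,0.0883,-0.1197,0,0,1,0.0883,-0.1197,0,0,1,0.0883,-0.1197,0,0,1,0.0883,-0.1197,0,0,1]'
python3 -m pendant '[0.0883,-0.1197,0,0,1,0.0883,-0.1197,0,0,1,0,0,0,0,1,0,0,0,0,1]'
python3 -c "
from h import *
need(-38,36,236,0)"
```

```text
t: 2.95
eef_pos: [616.8, -147.9, 331.3]
tcp_rot: [3.141, -0.0, -0.108]
ft_force: [-0.1, -0.4, -0.0]
opening: 0.007
t: 3.45
eef_pos: [695.9, -62.1, 330.8]
tcp_rot: [3.141, 0.001, -0.107]
ft_force: [-0.8, 1.5, -0.1]
opening: 0.005
now [695.9 -62.1 330.8] rot [ 3.141e+00  1.000e-03 -1.070e-01] target [699.1 -65.1 236. ]
tool shift mm: x 3.5 y 2.7 z 94.8 turn 0.0deg | frac x 0.0087 y 0.0067 z 0.2371 turn 0.0002
```

```bash
python3 -m pendant '[0.009,0.007,0.12,0,1,0,0,0.08,0,1,0,0,0.037,0,1,0,0,0,0,1]'
python3 - <<'E'
from h import *
need(-38,24,236,0)
a=crop(env.read_camera("top"),290,105,80,100,5.5); cv2.imwrite("pics/d1.png",a)
b=crop(env.read_camera("scene"),240,140,90,75,7); cv2.imwrite("pics/d1s.png",b)
E
```

```text
t: 3.95
eef_pos: [699.1, -65.9, 236.5]
tcp_rot: [3.141, 0.0, -0.109]
ft_force: [0.4, -0.0, 0.4]
opening: 0.004
now [699.1 -65.9 236.5] rot [ 3.141  0.    -0.109] target [697.8 -77.  236. ]
tool shift mm: x -0.1 y 11.2 z 0.5 turn -0.0deg | frac x -0.0002 y 0.0279 z 0.0013 turn -0.0002
```

View pics/d1.png

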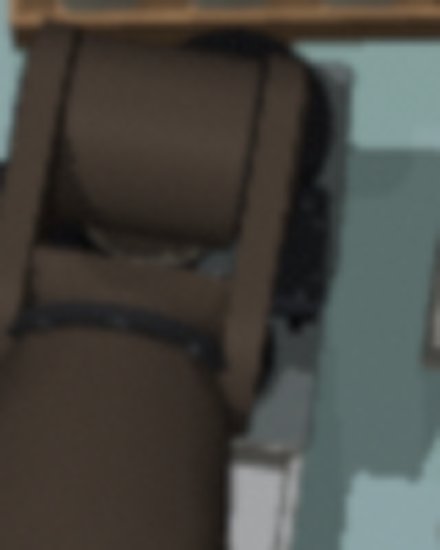

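View pics/d1s.png

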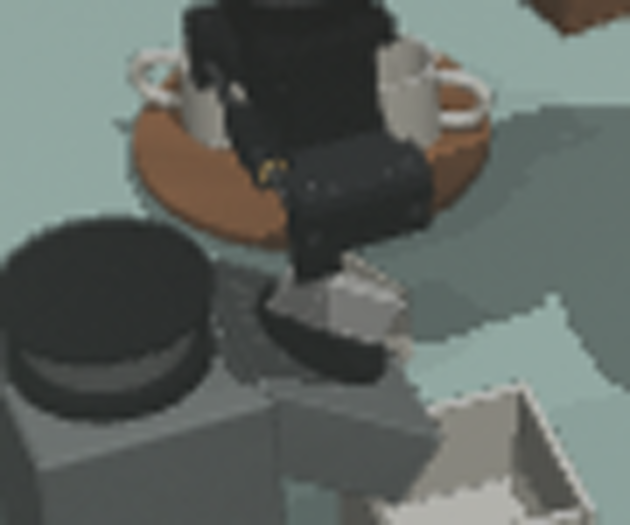

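Top: the arm hides the dial. Scene: the finger, at zoom (315,265), is beside the nose on its +y side. I'll start creeping in from here.

```bash
for i in 1; do python3 -m pendant '[0,0.015,0,0,1,0,0.015,0,0,1,0,0,0,0,1]'; done; python3 -m pendant '[0,0.01,0,0,1,0,0,0,0,1]'; python3 -m pendant '[0,0.01,0,0,1,0,0,0,0,1]'; python3 -m pendant '[0,0.01,0,0,1,0,0,0,0,1]'
```

```text
t: 4.42
eef_pos: [698.2, -77.7, 236.6]
tcp_rot: [3.141, -0.0, -0.108]
ft_force: [0.8, -0.1, 0.8]
opening: 0.003
t: 4.68
eef_pos: [697.8, -81.2, 236.3]
tcp_rot: [3.141, -0.0, -0.108]
ft_force: [0.3, -1.6, -0.4]
opening: 0.006
t: 4.92
eef_pos: [697.3, -85.2, 236.3]
tcp_rot: [3.141, -0.0, -0.108]
ft_force: [-0.0, -0.4, -0.1]
opening: 0.006
t: 5.18
eef_pos: [696.9, -89.3, 236.3]
tcp_rot: [3.141, 0.0, -0.108]
ft_force: [-0.4, -0.8, -0.0]
opening: 0.008
```

```bash
cat > look.py <<'E'
import sys
from h import *
n=sys.argv[1]
b=crop(env.read_camera("scene"),250,155,70,55,11)
cv2.imwrite(f"pics/{n}.png",b)
for t in("dial_nose","dial_grip"): print(t,[(round(r["confidence"],2),np.round(r["xyz"]).tolist()) for r in env.landmark_of(t,"scene")])
for t in(0,.35,.7,1.05,1.4): print(t, tf([dialpt(t,40,0,41)],*GP)[0].round(0), ((proj("scene",tf([dialpt(t,40,0,41)],*GP))[0]-[250,155]+.5)*11).round())
E
python3 look.py d2
```

```text
dial_nose [(0.49, [699.0, -101.0, 255.0])]
dial_grip [(0.51, [673.0, -106.0, 222.0])]
0 [ 687. -126.  251.] [343. 215.]
0.35 [ 694. -115.  255.] [338. 230.]
0.7 [ 697. -101.  257.] [346. 252.]
1.05 [697. -87. 255.] [366. 277.]
1.4 [693. -75. 251.] [395. 302.]
```

View pics/d2.png

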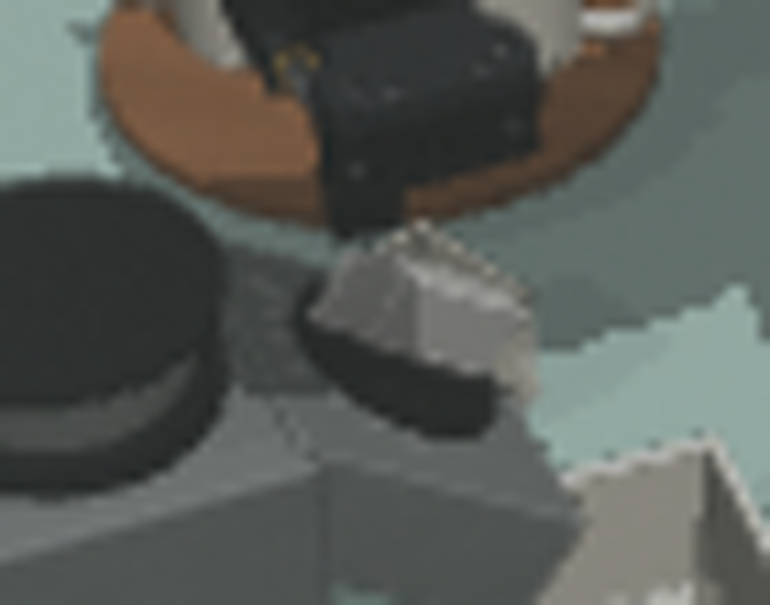

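Run:
```python
from h import *
p=env.state()["eef_pos"];print(p)
b=cv2.imread("pics/d2.png")
box=[[i,j,k+p[2]] for i in(-10,10) for j in(-12,12) for k in(0,40)]
L=[]
for z in(0,40): L.append([[-10,-12,z],[10,-12,z],[10,12,z],[-10,12,z],[-10,-12,z]])
L=[[[a,bb,c+p[2]] for a,bb,c in l] for l in L]
draw("scene",b,250,155,11,L,(p[0],p[1],-.108),(0,255,255))
draw("scene",b,250,155,11,diallines(.7),GP,(255,0,255))
draw("scene",b,250,155,11,grlines(),GP,(0,255,0))
cv2.imwrite("pics/d2o.png",b)
```

```text
[696.90509695 -88.95362894 236.3179829 ]
```

View pics/d2o.png

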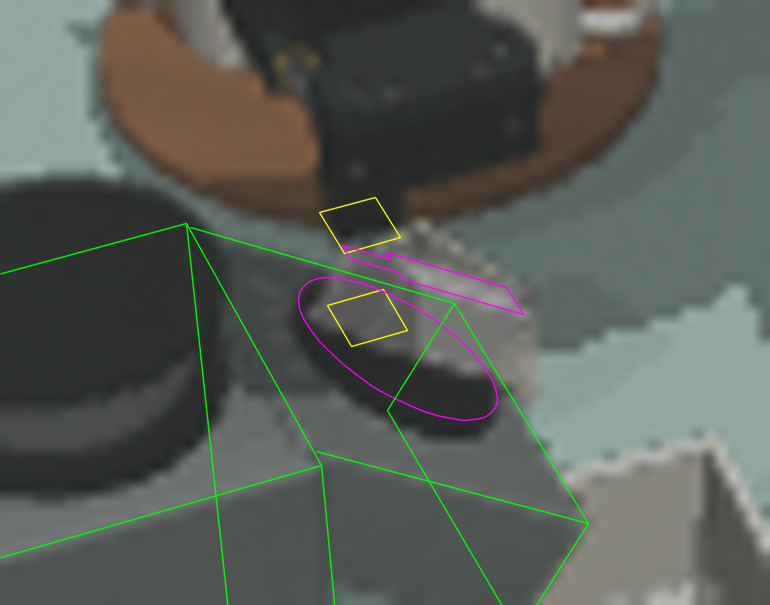

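Run:
```python
from h import *
b=crop(cv2.imread("pics/scene0.png")[:,:,::-1],250,155,70,55,11)
cv2.imwrite("pics/d0z.png",b)
```

```text
(no output)
```

View pics/d0z.png

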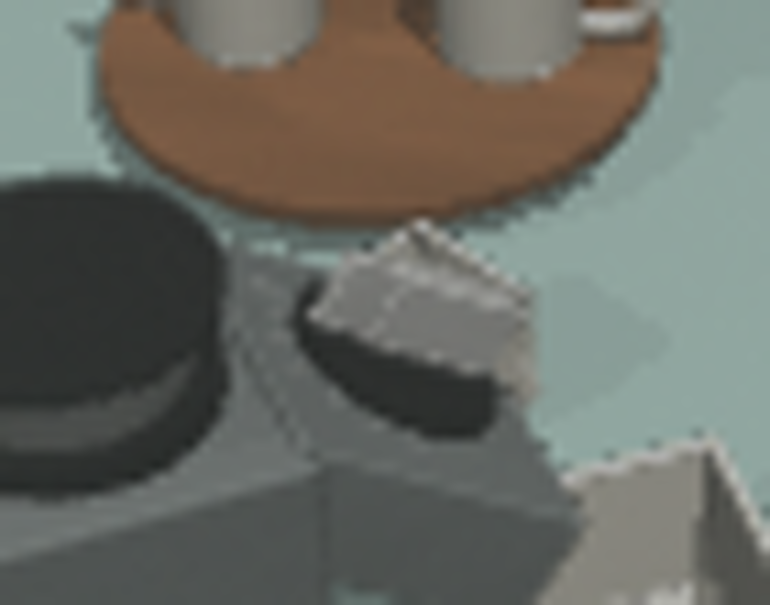

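Run:
```python
from h import *
T=cv2.imread("pics/top0.png")[:,:,::-1];S=cv2.imread("pics/scene0.png")[:,:,::-1]
pts=[(-32,-8),(20,-8),(20,-4),(40,-4),(40,4),(20,4),(20,8),(-32,8),(-32,-8)]
row1=[];row2=[]
for th in(.35,.7,1.05,1.4):
    b=crop(S,265,165,45,38,8.5);a=crop(T,310,148,40,40,8)
    L=[[dialpt(th,r,s,h) for r,s in pts] for h in(11,41)]
    draw("scene",b,265,165,8.5,L,GP,(255,0,255)); draw("top",a,310,148,8,L,GP,(255,0,255))
    row1.append(cv2.resize(b,(380,320)));row2.append(cv2.resize(a,(200,200)))
cv2.imwrite("pics/cmp.png",cv2.resize(np.vstack([np.hstack(row1[:2]),np.hstack(row1[2:])]),(760,590)))
cv2.imwrite("pics/cmpt.png",np.hstack(row2))
```

View pics/cmp.png

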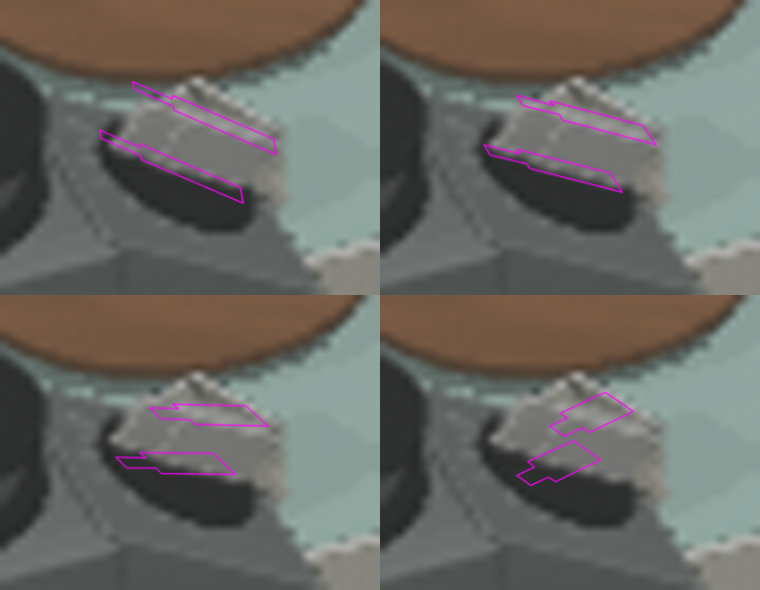

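View pics/cmpt.png

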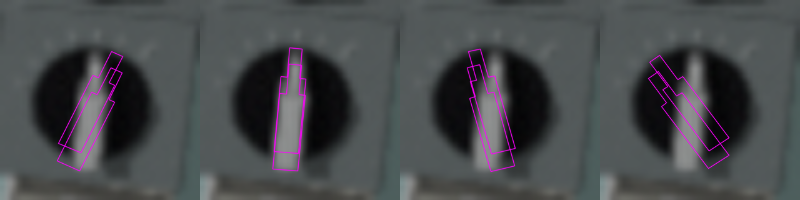

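```bash
for i in 1; do python3 -m pendant '[0,0.0075,0,0,1,0,0,0,0,1]'; done; python3 -m pendant '[0,0.0075,0,0,1,0,0,0,0,1]'; python3 look.py d3
```

```text
t: 5.58
eef_pos: [696.5, -92.1, 236.3]
tcp_rot: [3.141, 0.0, -0.108]
ft_force: [0.2, 0.1, 0.6]
opening: 0.003
t: 5.82
eef_pos: [696.2, -95.2, 236.3]
tcp_rot: [3.141, 0.0, -0.108]
ft_force: [0.9, 0.6, -0.0]
opening: 0.009
dial_nose [(0.57, [695.0, -101.0, 256.0])]
dial_grip [(0.72, [670.0, -104.0, 219.0])]
0 [ 687. -126.  251.] [343. 215.]
0.35 [ 694. -115.  255.] [338. 230.]
0.7 [ 697. -101.  257.] [346. 252.]
1.05 [697. -87. 255.] [366. 277.]
1.4 [693. -75. 251.] [395. 302.]
```

View pics/d3.png

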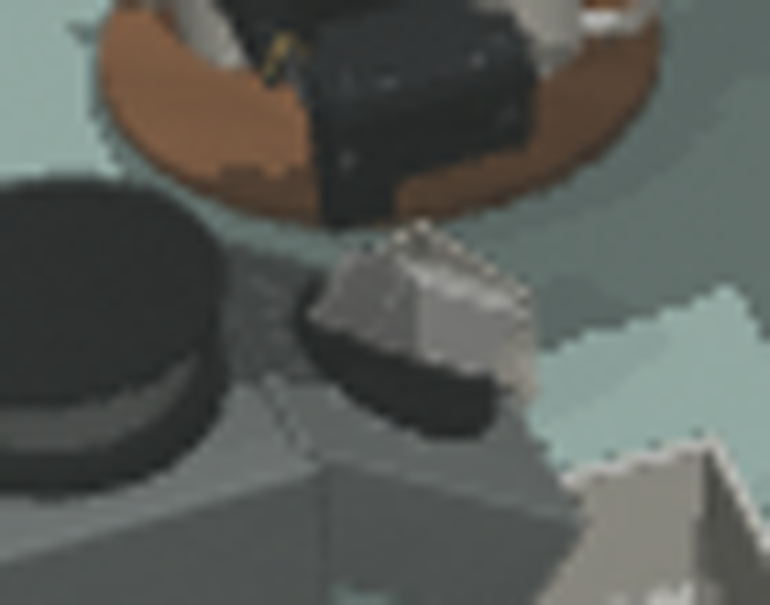

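Run:
```python
from h import *
b=cv2.imread("pics/d1s.png")
for p,f,x0,y0,S,o in(((699.1,-65.9,236.5),"d1s",240,140,7,"d1so"),((696.2,-95.2,236.3),"d3",250,155,11,"d3o")):
    b=cv2.imread(f"pics/{f}.png")
    for dz,col in((0,(0,255,255)),(20,(0,255,0)),(30,(255,255,0)),(78,(0,0,255))):
        draw("scene",b,x0,y0,S,[[[-10,-12,p[2]+dz],[10,-12,p[2]+dz],[10,12,p[2]+dz],[-10,12,p[2]+dz],[-10,-12,p[2]+dz]]],(p[0],p[1],-.108),col)
    cv2.imwrite(f"pics/{o}.png",b)
T=env.read_camera("scene"); cv2.imwrite("pics/s3.png",crop(T,250,40,110,150,4))
```

```text
(no output)
```

View pics/d1so.png

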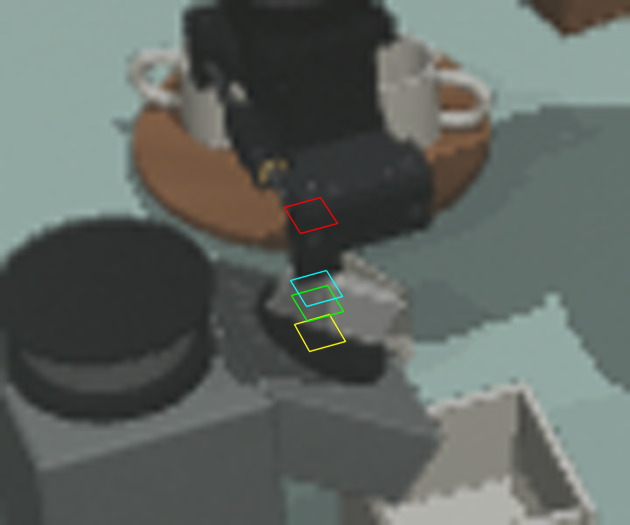

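View pics/s3.png

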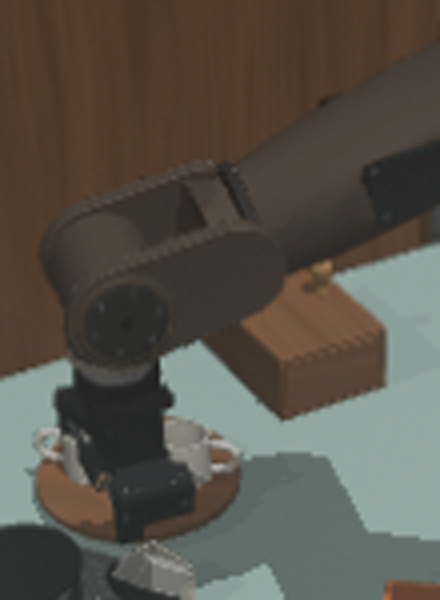

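Run:
```python
from h import *
S=cv2.imread("pics/scene0.png")[:,:,::-1]
b=crop(S,290,20,80,90,6.5)
p=(213,-587.5,174.8)
for dz,col in((0,(0,255,255)),(30,(0,255,0)),(78,(0,0,255))):
    for sy in(-1,1):
        l=[[a,sy*53.5+c,p[2]+dz] for a,c in((-10,-6),(10,-6),(10,6),(-10,6),(-10,-6))]
        draw("scene",b,290,20,6.5,[l],(p[0],p[1],.348),col)
cv2.imwrite("pics/init.png",b)
```

```text
(no output)
```

View pics/init.png

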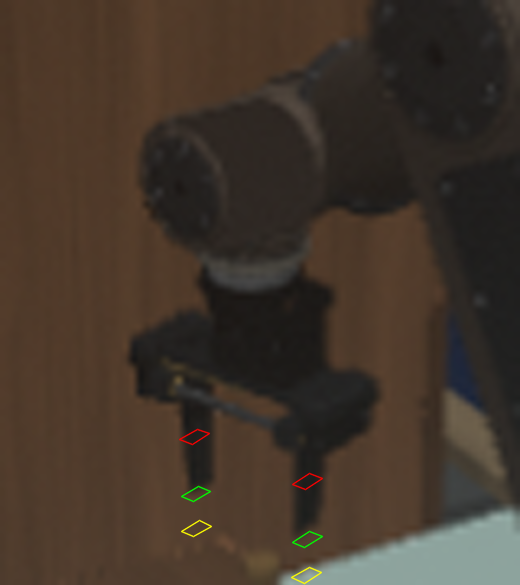

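View pics/d3o.png

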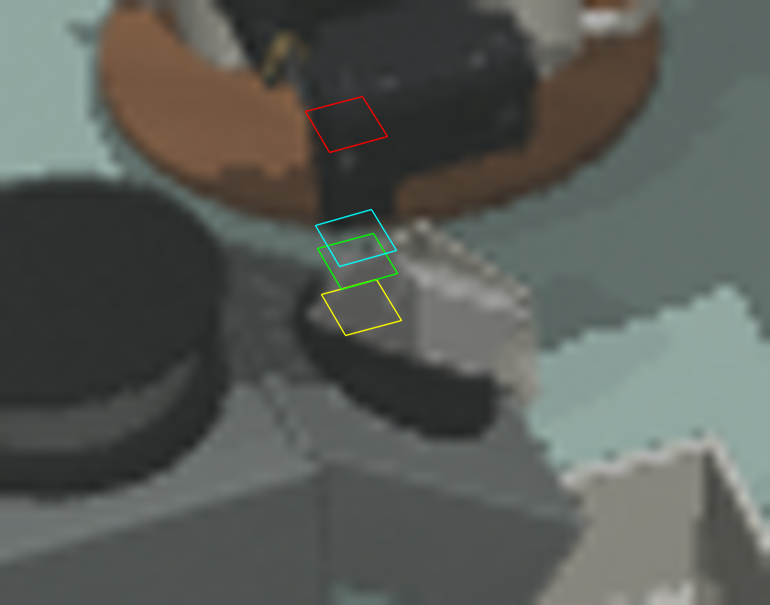

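The overlay shows the fingertips about 35 mm higher than the reported TCP. The finger therefore passed over the bar without touching it, and the dial has not moved. I'll back off and go lower, guided by force and picture.

```bash
python3 -m pendant '[0,-0.03,0,0,1,0,-0.035,0,0,1,0,0,0.03,0,1,0,0,0.03,0,1,0,0,0,0,1]'
python3 - <<'E'
from h import *
p=env.state()["eef_pos"];print(p)
S=env.read_camera("scene");b=crop(S,240,130,90,75,8)
for dz,col in((0,(0,255,255)),(36,(0,255,0))):
        draw("scene",b,240,130,8,[[[-10,-12,p[2]+dz],[10,-12,p[2]+dz],[10,12,p[2]+dz],[-10,12,p[2]+dz],[-10,-12,p[2]+dz]]],(p[0],p[1],-.108),col)
cv2.imwrite("pics/d4.png",b)
E
```

```text
t: 6.65
eef_pos: [698.4, -69.2, 210.6]
tcp_rot: [-3.142, 0.003, -0.108]
ft_force: [0.0, -0.0, -0.3]
opening: 0.006
[698.43814057 -69.21510839 210.60474346]
```

View pics/d4.png

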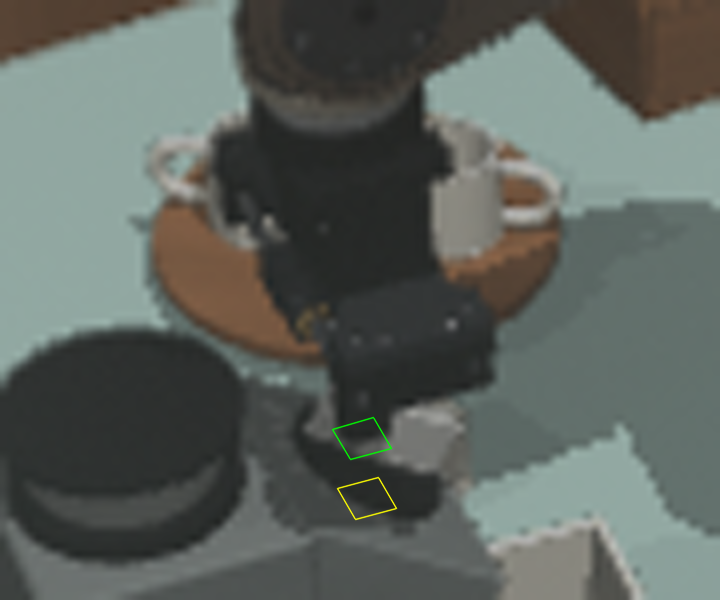

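Now the fingertip shows in front of the bar at zoom (362,440), 36 mm above the reported TCP. I'll lower 10 mm and push again.

```bash
python3 -m pendant '[0,0.01,0.025,0,1,0,0.01,0,0,1,0,0,0,0,1]';python3 -m pendant '[0,0.0075,0,0,1,0,0,0,0,1]';python3 -m pendant '[0,0.0075,0,0,1,0,0,0,0,1]'; python3 -m pendant '[0,0.0075,0,0,1,0,0,0,0,1]'; python3 look.py d5
```

```text
t: 7.08
eef_pos: [698.2, -77.6, 202.4]
tcp_rot: [3.141, -0.0, -0.108]
ft_force: [0.3, 0.5, 0.2]
opening: 0.008
t: 7.32
eef_pos: [697.9, -80.2, 202.5]
tcp_rot: [3.141, -0.0, -0.108]
ft_force: [0.4, -0.2, 0.9]
opening: 0.007
t: 7.58
eef_pos: [697.5, -83.2, 202.4]
tcp_rot: [3.141, -0.0, -0.108]
ft_force: [0.2, 0.3, -0.2]
opening: 0.01
t: 7.82
eef_pos: [697.2, -86.2, 202.3]
tcp_rot: [3.141, -0.0, -0.108]
ft_force: [-0.5, -0.3, -0.0]
opening: 0.006
dial_nose [(0.66, [695.0, -103.0, 256.0])]
dial_grip [(0.67, [673.0, -105.0, 223.0]), (0.16, [546.0, 498.0, 2.0])]
0 [ 687. -126.  251.] [343. 215.]
0.35 [ 694. -115.  255.] [338. 230.]
0.7 [ 697. -101.  257.] [346. 252.]
1.05 [697. -87. 255.] [366. 277.]
1.4 [693. -75. 251.] [395. 302.]
```

View pics/d5.png

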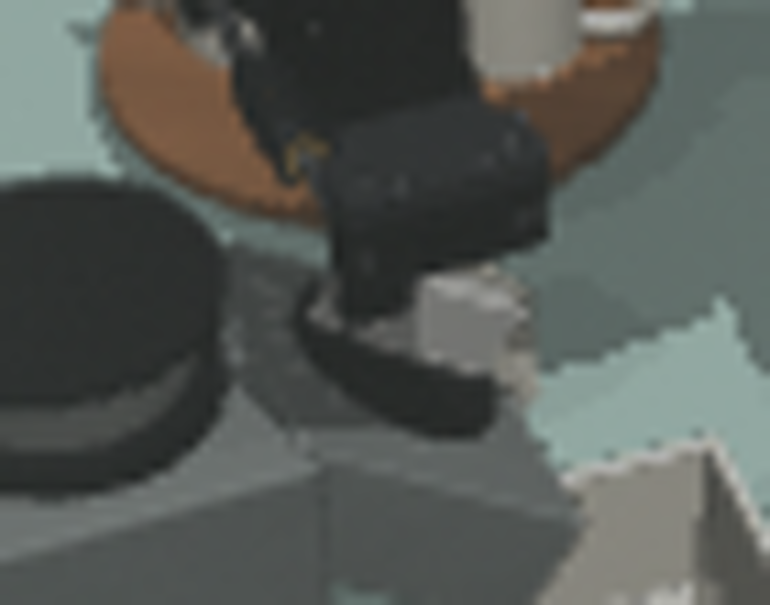

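```bash
for i in 1; do python3 -m pendant '[0,0.0075,0,0,1,0,0,0,0,1]';python3 -m pendant '[0,0.0075,0,0,1,0,0,0,0,1]'; python3 -m pendant '[0,0.0075,0,0,1,0,0,0,0,1]'; done; python3 look.py d6
```

```text
t: 8.22
eef_pos: [696.9, -89.2, 202.3]
tcp_rot: [3.141, -0.0, -0.108]
ft_force: [0.0, 0.3, 0.3]
opening: 0.004
t: 8.48
eef_pos: [696.6, -92.0, 202.3]
tcp_rot: [-3.141, -0.0, -0.108]
ft_force: [-0.1, 0.6, -0.4]
opening: 0.005
t: 8.72
eef_pos: [696.5, -93.1, 202.4]
tcp_rot: [-3.139, -0.0, -0.107]
ft_force: [1.2, 10.3, 0.6]
opening: 0.004
dial_nose [(0.59, [696.0, -102.0, 254.0])]
dial_grip [(0.57, [671.0, -102.0, 221.0])]
0 [ 687. -126.  251.] [343. 215.]
0.35 [ 694. -115.  255.] [338. 230.]
0.7 [ 697. -101.  257.] [346. 252.]
1.05 [697. -87. 255.] [366. 277.]
1.4 [693. -75. 251.] [395. 302.]
```

View pics/d6.png

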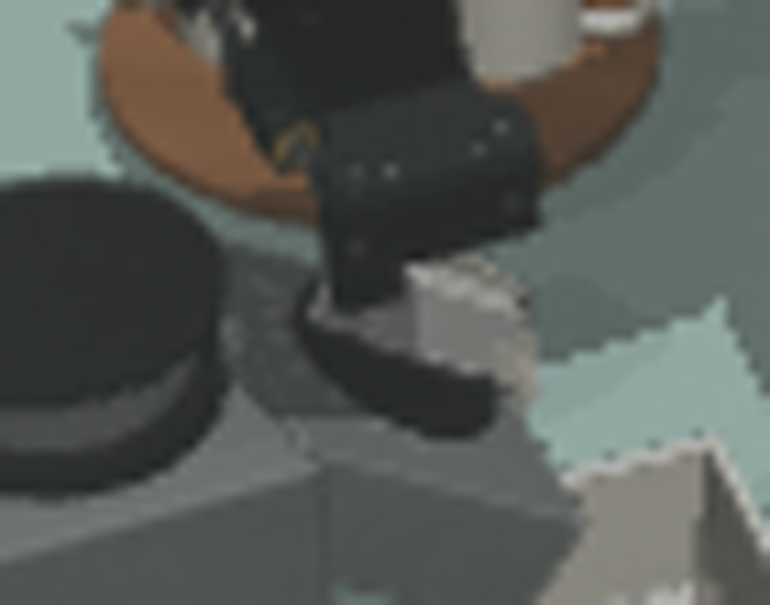

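```bash
python3 - <<'E'
from h import *
import h
def thc2(x,y,yr,z,side,hx=10,hy=4.5):
    g=np.arange(-.5,2.1,.02); g=g if side>0 else g[::-1]
    for t in g:
        if pen(t,x,y,yr,z,hx,hy)[0]: return round(float(t),2)
for z in(230,238):
  for x in(-37,-33):print(z,x,[(y,thc2(x,y,0,z,1)) for y in range(10,-26,-3)])
  for x in(-37,-33):print(z,x,[(y,thc2(x,y,0,z,-1)) for y in range(-38,14,3)])
E
python3 -m pendant '[0,0.0075,0,0,1,0,0,0,0,1]';python3 -m pendant '[0,0.0075,0,0,1,0,0,0,0,1]'; python3 -m pendant '[0,0.0075,0,0,1,0,0,0,0,1]'
```

```text
230 -37 [(10, 0.56), (7, 0.38), (4, 0.22), (1, 0.04), (-2, -0.12), (-5, -0.22), (-8, -0.28), (-11, -0.38), (-14, -0.38), (-17, -0.38), (-20, -0.4), (-23, -0.44)]
230 -33 [(10, 0.58), (7, 0.42), (4, 0.26), (1, 0.14), (-2, 0.02), (-5, -0.12), (-8, -0.12), (-11, -0.12), (-14, -0.18), (-17, -0.26), (-20, -0.32), (-23, -0.36)]
230 -37 [(-38, -0.2), (-35, -0.08), (-32, 0.04), (-29, 0.14), (-26, 0.22), (-23, 0.32), (-20, 0.4), (-17, 0.48), (-14, 0.62), (-11, 0.78), (-8, 0.96), (-5, 1.12), (-2, 1.3), (1, 1.46), (4, 1.56), (7, 1.68), (10, 1.78), (13, 1.78)]
230 -33 [(-38, -0.2), (-35, -0.08), (-32, 0.04), (-29, 0.14), (-26, 0.22), (-23, 0.32), (-20, 0.4), (-17, 0.48), (-14, 0.56), (-11, 0.76), (-8, 0.9), (-5, 1.08), (-2, 1.24), (1, 1.32), (4, 1.48), (7, 1.52), (10, 1.52), (13, 1.58)]
238 -37 [(10, 0.58), (7, 0.44), (4, 0.3), (1, 0.16), (-2, 0.04), (-5, 0.04), (-8, 0.0), (-11, -0.08), (-14, -0.14), (-17, -0.22), (-20, -0.28), (-23, -0.32)]
238 -33 [(10, 0.74), (7, 0.64), (4, 0.52), (1, 0.42), (-2, 0.3), (-5, 0.18), (-8, 0.08), (-11, 0.02), (-14, -0.06), (-17, -0.14), (-20, -0.2), (-23, -0.24)]
238 -37 [(-38, -0.2), (-35, -0.08), (-32, 0.04), (-29, 0.14), (-26, 0.22), (-23, 0.32), (-20, 0.4), (-17, 0.48), (-14, 0.56), (-11, 0.62), (-8, 0.9), (-5, 1.04), (-2, 1.18), (1, 1.32), (4, 1.36), (7, 1.36), (10, 1.46), (13, 1.54)]
238 -33 [(-38, None), (-35, -0.08), (-32, 0.04), (-29, 0.14), (-26, 0.22), (-23, 0.32), (-20, 0.4), (-17, 0.48), (-14, 0.56), (-11, 0.62), (-8, 0.7), (-5, 0.84), (-2, 0.96), (1, 1.06), (4, 1.18), (7, 1.28), (10, 1.38), (13, 1.44)]
t: 9.12
eef_pos: [696.0, -97.6, 202.4]
tcp_rot: [-3.142, -0.0, -0.107]
ft_force: [-0.7, 0.5, 1.1]
opening: 0.001
t: 9.38
eef_pos: [695.6, -101.6, 202.3]
tcp_rot: [3.141, -0.0, -0.108]
ft_force: [0.3, -0.3, 0.5]
opening: 0.007
t: 9.62
eef_pos: [695.2, -103.0, 202.2]
tcp_rot: [-3.14, 0.0, -0.108]
ft_force: [0.9, 5.5, -0.6]
opening: 0.004
```

```bash
python3 -m pendant '[0,0.0075,0,0,1,0,0,0,0,1]';python3 -m pendant '[0,0.0075,0,0,1,0,0,0,0,1]'; python3 look.py d7
```

```text
t: 9.88
eef_pos: [695.0, -103.7, 202.1]
tcp_rot: [-3.136, 0.001, -0.107]
ft_force: [1.6, 15.7, -1.1]
opening: 0.007
t: 10.12
eef_pos: [694.8, -104.4, 202.0]
tcp_rot: [-3.133, 0.001, -0.107]
ft_force: [2.6, 26.2, 0.2]
opening: 0.002
dial_nose [(0.51, [691.0, -117.0, 254.0])]
dial_grip [(0.79, [673.0, -103.0, 223.0]), (0.61, [589.0, -298.0, -1.0])]
0 [ 687. -126.  251.] [343. 215.]
0.35 [ 694. -115.  255.] [338. 230.]
0.7 [ 697. -101.  257.] [346. 252.]
1.05 [697. -87. 255.] [366. 277.]
1.4 [693. -75. 251.] [395. 302.]
```

View pics/d7.png

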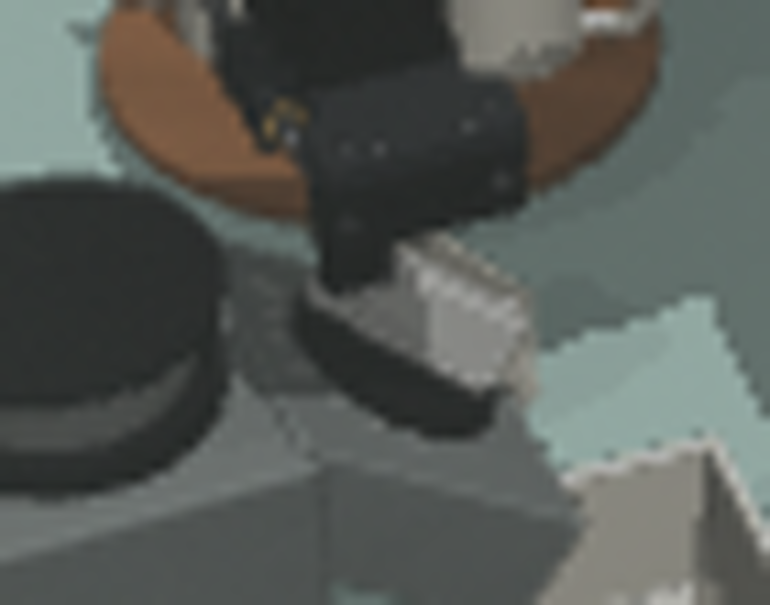

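Run:
```python
from h import *
pts=[(-32,-8),(20,-8),(20,-4),(40,-4),(40,4),(20,4),(20,8),(-32,8),(-32,-8)]
o=[]
for th in(0,.2,.35,.5):
    b=cv2.imread("pics/d7.png")[180:450,230:600].copy()
    L=[[dialpt(th,r,s,h) for r,s in pts] for h in(11,41)]
    draw("scene",b,250+230/11,155+180/11,11,L,GP,(255,0,255)); o.append(b)
cv2.imwrite("pics/cmp2.png",np.vstack([np.hstack(o[:2]),np.hstack(o[2:])]))
```

```text
(no output)
```

View pics/cmp2.png

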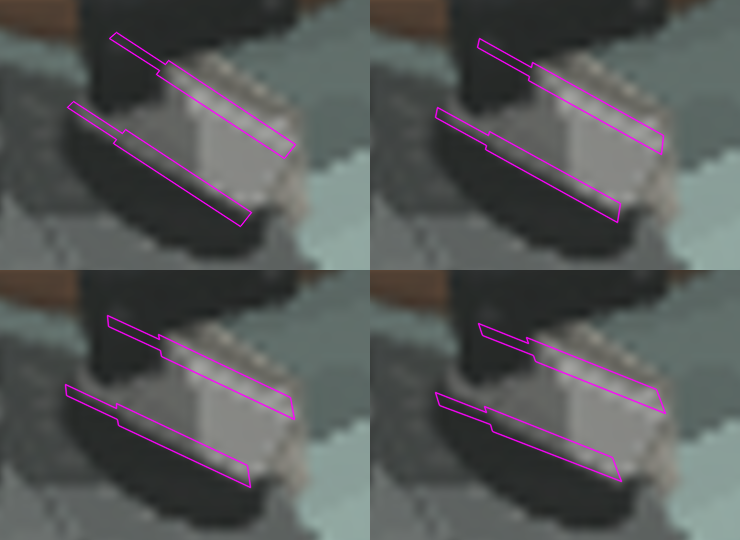

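```bash
python3 -m pendant '[0,-0.025,0,0,1,0.018,0,0,0.055,1,0,0,0,0.055,1,0,0,0,0,1]'
python3 - <<'E'
from h import *
s=env.state(); p=s["eef_pos"]; d=p[:2]-np.array(GP[:2]); c,sn=np.cos(GP[2]),np.sin(GP[2]); print("grinder xy",c*d[0]+sn*d[1],-sn*d[0]+c*d[1],s["tcp_rot"][2]-GP[2])
E
```

```text
t: 10.78
eef_pos: [702.8, -101.1, 202.2]
tcp_rot: [3.141, -0.0, -0.452]
ft_force: [-0.1, -0.2, 0.9]
opening: 0.005
grinder xy -30.441536129996635 0.6168226708175615 -0.34444271282676453
```

```bash
python3 -m pendant '[0,0.0075,0,0,1,0,0,0,0,1]';python3 -m pendant '[0,0.0075,0,0,1,0,0,0,0,1]';python3 -m pendant '[0,0.0075,0,0,1,0,0,0,0,1]';python3 -m pendant '[0,0.0075,0,0,1,0,0,0,0,1]'
```

```text
t: 11.02
eef_pos: [701.4, -103.8, 202.4]
tcp_rot: [3.141, -0.0, -0.452]
ft_force: [-0.3, 0.9, 0.3]
opening: 0.005
t: 11.28
eef_pos: [700.2, -106.3, 202.4]
tcp_rot: [3.141, -0.0, -0.453]
ft_force: [-0.3, 0.2, 0.6]
opening: 0.003
t: 11.52
eef_pos: [699.5, -107.6, 202.3]
tcp_rot: [-3.139, -0.0, -0.453]
ft_force: [3.0, 5.8, -0.4]
opening: 0.003
t: 11.78
eef_pos: [697.9, -110.7, 202.2]
tcp_rot: [-3.141, -0.0, -0.452]
ft_force: [1.0, 0.3, 0.0]
opening: 0.004
```

Past a click. I'll keep pushing to the stop.

```bash
python3 -m pendant '[0,0.0075,0,0,1,0,0,0,0,1]';python3 -m pendant '[0,0.0075,0,0,1,0,0,0,0,1]';python3 -m pendant '[0,0.0075,0,0,1,0,0,0,0,1]';python3 look.py d8
```

```text
t: 12.02
eef_pos: [696.1, -114.8, 202.4]
tcp_rot: [3.141, 0.0, -0.454]
ft_force: [-0.1, 0.1, -0.2]
opening: -0.0
t: 12.28
eef_pos: [695.1, -116.6, 202.4]
tcp_rot: [-3.141, -0.0, -0.454]
ft_force: [1.7, 3.2, -0.5]
opening: 0.006
t: 12.52
eef_pos: [694.7, -117.2, 202.3]
tcp_rot: [-3.137, -0.0, -0.453]
ft_force: [7.5, 12.4, -2.4]
opening: 0.004
dial_nose [(0.66, [685.0, -128.0, 249.0])]
dial_grip [(0.51, [671.0, -103.0, 224.0])]
0 [ 687. -126.  251.] [343. 215.]
0.35 [ 694. -115.  255.] [338. 230.]
0.7 [ 697. -101.  257.] [346. 252.]
1.05 [697. -87. 255.] [366. 277.]
1.4 [693. -75. 251.] [395. 302.]
```

View pics/d8.png

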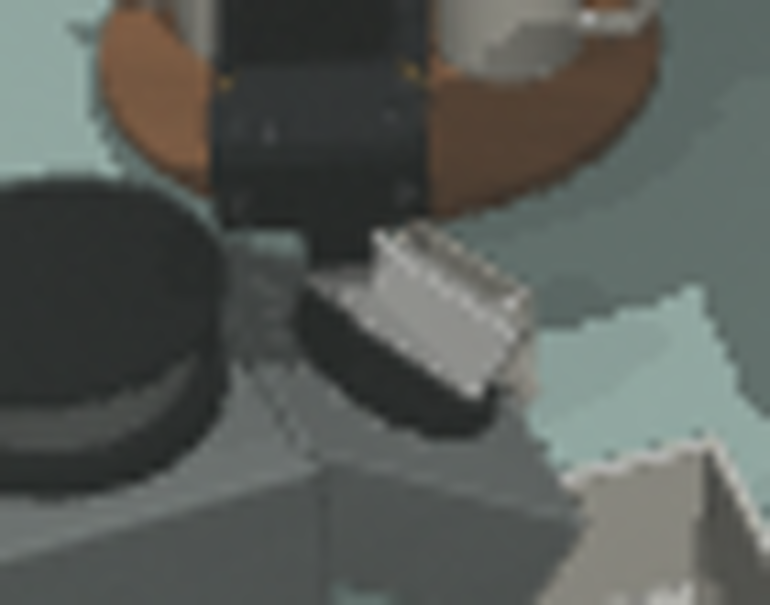

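The dial is turned to about 0: the nose landmark (685,-128) fits the model's stop. I'll press a bit harder to confirm the stop.

```bash
python3 -m pendant '[0,0.006,0,0,1,0,0,0,0,1]';python3 -m pendant '[0,0.005,0,0,1,0,0,0,0,1]'
python3 - <<'E'
from h import *
b=crop(env.read_camera("scene"),250,155,70,55,11)
pts=[(-32,-8),(20,-8),(20,-4),(40,-4),(40,4),(20,4),(20,8),(-32,8),(-32,-8)]
o=[]
for th in(0,.2,.35,-.15):
    c=b[180:450,230:600].copy()
    L=[[dialpt(th,r,s,h) for r,s in pts] for h in(11,41)]
    draw("scene",c,250+230/11,155+180/11,11,L,GP,(255,0,255)); o.append(c)
cv2.imwrite("pics/cmp3.png",np.vstack([np.hstack(o[:2]),np.hstack(o[2:])]))
E
```

```text
t: 12.92
eef_pos: [694.5, -117.5, 202.2]
tcp_rot: [-3.134, -0.001, -0.452]
ft_force: [12.0, 20.6, -3.2]
opening: 0.004
t: 13.18
eef_pos: [694.3, -117.8, 202.1]
tcp_rot: [-3.132, -0.001, -0.452]
ft_force: [14.8, 28.3, -4.6]
opening: 0.003
```

View pics/cmp3.png

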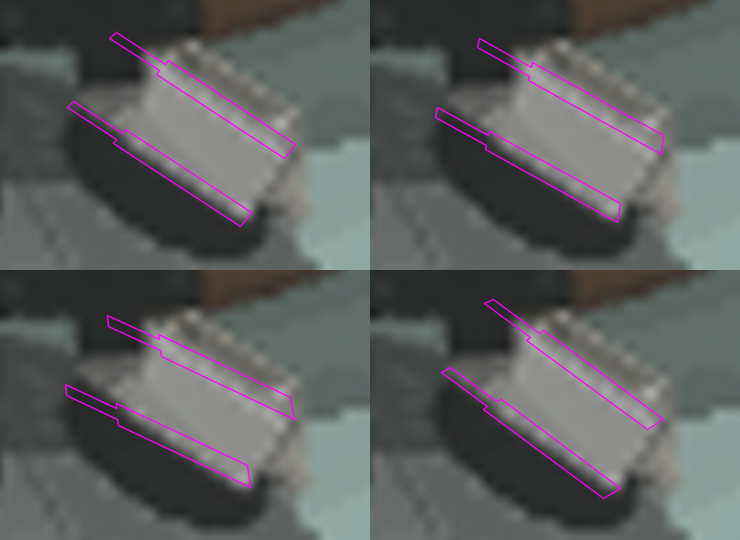

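```bash
python3 -m pendant '[0,-0.04,0,0,1,0,0,-0.06,0,1,0,0,-0.06,-0.055,1,0,0,0,-0.055,1,0,0,0,0,1]'
python3 -c "
from h import *
need(-34,-52,202,0)"; python3 look.py d9
```

```text
t: 13.85
eef_pos: [698.6, -109.5, 250.5]
tcp_rot: [3.141, -0.0, -0.109]
ft_force: [0.8, -0.8, 0.9]
opening: 0.005
now [ 698.6 -109.5  250.5] rot [ 3.141 -0.    -0.109] target [ 693.6 -153.   202. ]
tool shift mm: x -0.2 y 43.8 z 48.5 turn -0.1deg | frac x -0.0006 y 0.1095 z 0.1212 turn -0.0004
dial_nose [(0.66, [685.0, -126.0, 249.0])]
dial_grip [(0.84, [674.0, -104.0, 222.0])]
0 [ 687. -126.  251.] [343. 215.]
0.35 [ 694. -115.  255.] [338. 230.]
0.7 [ 697. -101.  257.] [346. 252.]
1.05 [697. -87. 255.] [366. 277.]
1.4 [693. -75. 251.] [395. 302.]
```

View pics/d9.png

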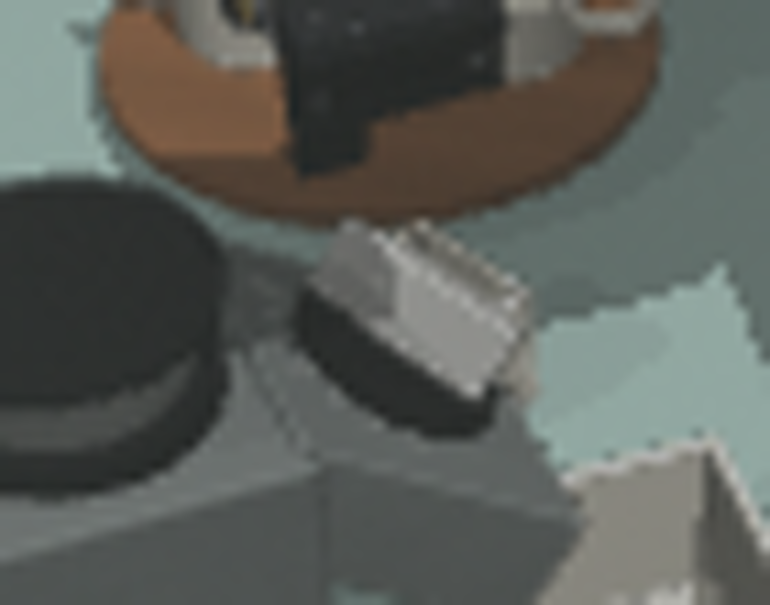

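The dial rests at the stop after release. Next I'll go to the -y side and push back.

```bash
python3 -m pendant '[0,0.055,0,0,1,0,0.055,0,0,1,0,0,0.06,0,1,0,0,0.06,0,1,0,0,0,0,1]'; python3 -m pendant '[0,-0.0125,0,0,1,0,0,0,0,1]';python3 -m pendant '[0,-0.0125,0,0,1,0,0,0,0,1]';python3 -m pendant '[0,-0.0125,0,0,1,0,0,0,0,1]';python3 -m pendant '[0,-0.0075,0,0,1,0,0,0,0,1]'
```

```text
t: 14.62
eef_pos: [693.1, -154.2, 200.5]
tcp_rot: [-3.141, 0.003, -0.11]
ft_force: [-0.3, 0.2, 1.1]
opening: 0.007
t: 14.88
eef_pos: [695.0, -147.8, 203.6]
tcp_rot: [3.141, -0.002, -0.108]
ft_force: [0.1, -0.8, -0.3]
opening: 0.005
t: 15.12
eef_pos: [695.2, -142.5, 202.7]
tcp_rot: [3.141, -0.001, -0.107]
ft_force: [-1.4, -0.5, -0.6]
opening: 0.005
t: 15.38
eef_pos: [695.7, -137.5, 202.4]
tcp_rot: [3.142, -0.0, -0.107]
ft_force: [-0.2, -0.9, 0.4]
opening: 0.003
t: 15.62
eef_pos: [696.0, -136.0, 202.5]
tcp_rot: [3.14, -0.001, -0.108]
ft_force: [-0.5, -5.4, 0.4]
opening: 0.005
```

```bash
for i in 1; do python3 -m pendant '[0,-0.0075,0,0,1,0,0,0,0,1]' | head -4; python3 -m pendant '[0,-0.0075,0,0,1,0,0,0,0,1]'| head -4; python3 -m pendant '[0,-0.0075,0,0,1,0,0,0,0,1]'| head -4; python3 -m pendant '[0,-0.0075,0,0,1,0,0,0,0,1]'| head -4;python3 -m pendant '[0,-0.0075,0,0,1,0,0,0,0,1]'| head -4; done; python3 look.py e1
```

```text
t: 15.88
eef_pos: [696.3, -135.1, 202.8]
tcp_rot: [3.137, -0.001, -0.108]
ft_force: [-1.2, -14.9, 0.8]
t: 16.12
eef_pos: [696.7, -134.4, 203.1]
tcp_rot: [3.133, -0.002, -0.109]
ft_force: [-1.2, -23.9, 0.8]
t: 16.38
eef_pos: [697.4, -127.0, 203.3]
tcp_rot: [3.141, -0.002, -0.109]
ft_force: [-1.1, -3.5, 2.0]
t: 16.62
eef_pos: [697.5, -125.5, 203.2]
tcp_rot: [3.137, -0.002, -0.108]
ft_force: [-0.1, -12.7, 4.1]
t: 16.88
eef_pos: [697.6, -120.9, 202.7]
tcp_rot: [3.141, -0.001, -0.108]
ft_force: [-1.3, -0.9, 1.2]
dial_nose [(0.56, [692.0, -106.0, 254.0])]
dial_grip [(0.64, [671.0, -105.0, 223.0])]
0 [ 687. -126.  251.] [343. 215.]
0.35 [ 694. -115.  255.] [338. 230.]
0.7 [ 697. -101.  257.] [346. 252.]
1.05 [697. -87. 255.] [366. 277.]
1.4 [693. -75. 251.] [395. 302.]
```

View pics/e1.png

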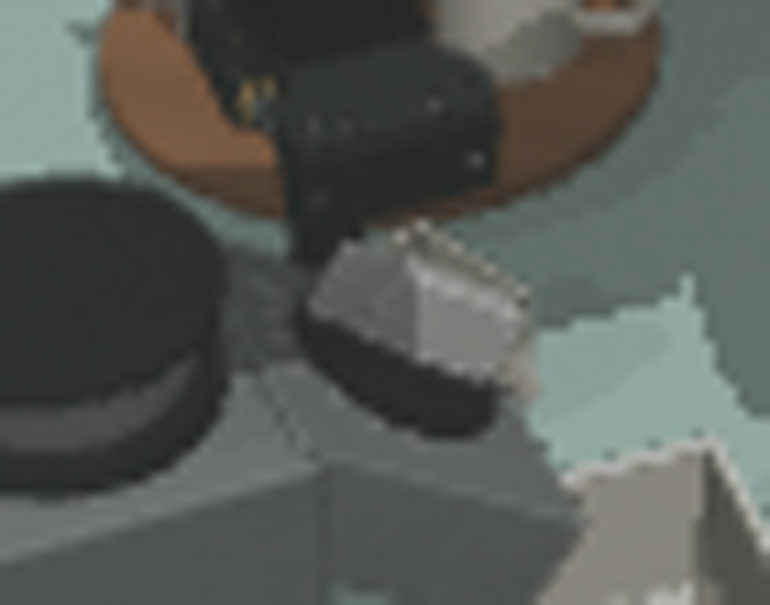

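```bash
for i in 1; do python3 -m pendant '[0,-0.006,0,0,1,0,0,0,0,1]' | head -4; python3 -m pendant '[0,-0.006,0,0,1,0,0,0,0,1]'| head -4; python3 -m pendant '[0,-0.006,0,0,1,0,0,0,0,1]'| head -4;  done; python3 look.py e2
```

```text
t: 17.27
eef_pos: [697.8, -117.1, 202.1]
tcp_rot: [-3.141, 0.0, -0.107]
ft_force: [0.5, 0.1, -0.1]
t: 17.52
eef_pos: [698.1, -115.0, 202.3]
tcp_rot: [-3.142, 0.0, -0.107]
ft_force: [0.7, -0.7, -0.5]
t: 17.77
eef_pos: [698.2, -114.0, 202.3]
tcp_rot: [3.14, -0.0, -0.108]
ft_force: [-1.4, -6.6, -0.5]
dial_nose [(0.64, [694.0, -100.0, 257.0])]
dial_grip [(0.5, [672.0, -104.0, 219.0])]
0 [ 687. -126.  251.] [343. 215.]
0.35 [ 694. -115.  255.] [338. 230.]
0.7 [ 697. -101.  257.] [346. 252.]
1.05 [697. -87. 255.] [366. 277.]
1.4 [693. -75. 251.] [395. 302.]
```

View pics/e2.png

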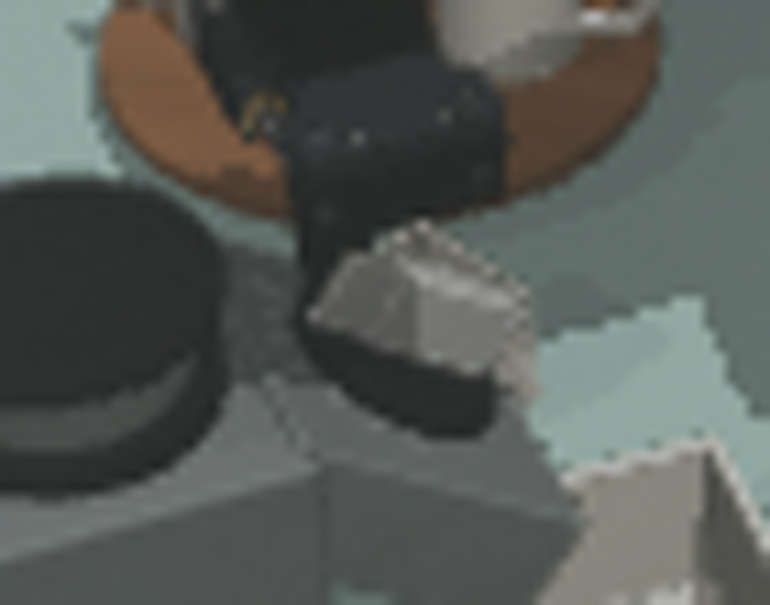

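```bash
python3 -m pendant '[0,-0.005,0,0,1,0,0,0,0,1]' | head -4; python3 -m pendant '[0,-0.005,0,0,1,0,0,0,0,1]'| head -4
```

```text
t: 18.18
eef_pos: [698.3, -113.4, 202.4]
tcp_rot: [3.138, -0.0, -0.108]
ft_force: [-1.6, -12.8, -1.6]
t: 18.42
eef_pos: [698.7, -110.0, 202.4]
tcp_rot: [3.14, -0.0, -0.109]
ft_force: [-0.1, -2.3, 0.4]
```

```bash
python3 look.py e3
```

```text
dial_nose [(0.67, [696.0, -96.0, 256.0]), (0.36, [671.0, -103.0, 222.0])]
dial_grip [(0.64, [674.0, -105.0, 221.0])]
0 [ 687. -126.  251.] [343. 215.]
0.35 [ 694. -115.  255.] [338. 230.]
0.7 [ 697. -101.  257.] [346. 252.]
1.05 [697. -87. 255.] [366. 277.]
1.4 [693. -75. 251.] [395. 302.]
```

View pics/e3.png

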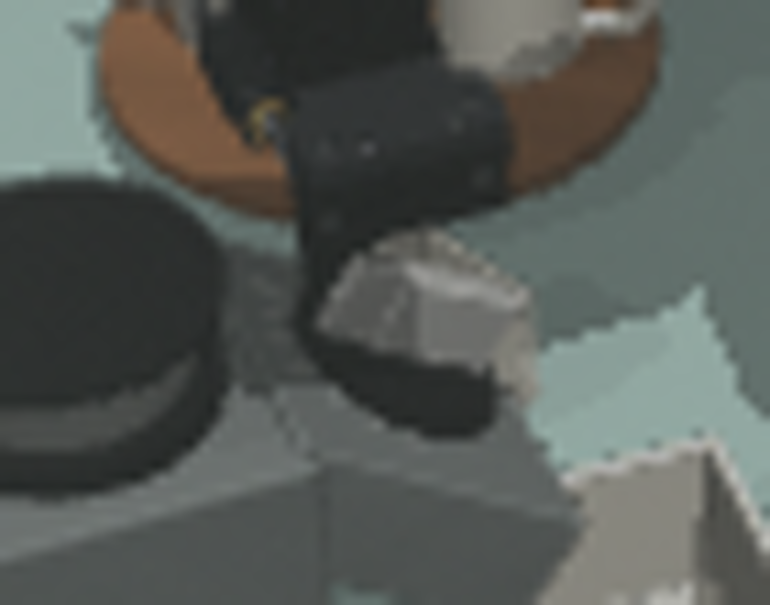

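```bash
python3 -m pendant '[0,-0.005,0,0,1,0,0,0,0,1,0,0,0,0,1]' | head -4; python3 look.py e4
```

```text
t: 18.95
eef_pos: [699.0, -106.6, 202.3]
tcp_rot: [-3.141, 0.0, -0.107]
ft_force: [0.0, -0.7, 0.1]
dial_nose [(0.46, [697.0, -87.0, 256.0])]
dial_grip [(0.75, [672.0, -105.0, 221.0])]
0 [ 687. -126.  251.] [343. 215.]
0.35 [ 694. -115.  255.] [338. 230.]
0.7 [ 697. -101.  257.] [346. 252.]
1.05 [697. -87. 255.] [366. 277.]
1.4 [693. -75. 251.] [395. 302.]
```

View pics/e4.png

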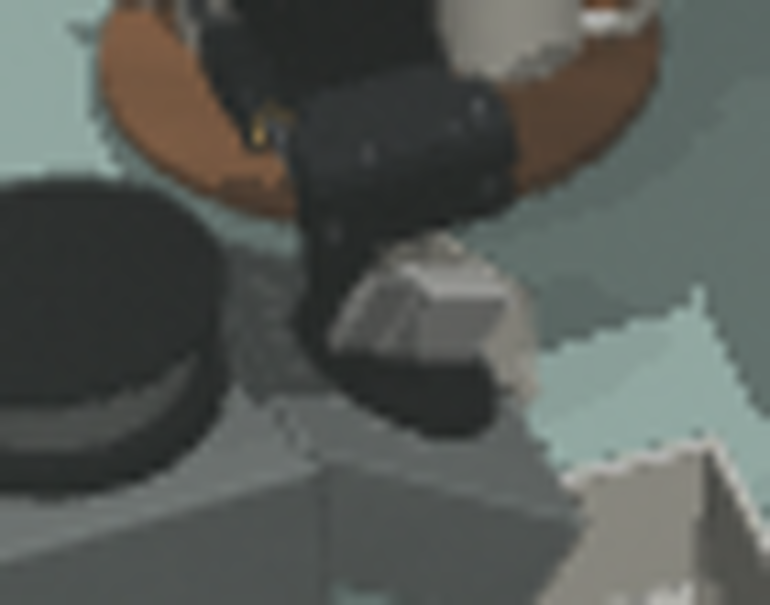

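The third click has been passed. The nose landmark (697,-87) matches 1.05 and the contact force is about 0. I'll back off and lift.

```bash
python3 -m pendant '[0,0.045,0,0,1,0,0,-0.06,0,1,0,0,-0.06,0,0,0,0,0,0,-0.5]'
python3 -c "
from h import *
need(-228,-4,140,0)"; python3 look.py e5
```

```text
t: 19.6
eef_pos: [697.5, -126.1, 252.0]
tcp_rot: [3.141, -0.003, -0.108]
ft_force: [-0.6, 0.1, -0.5]
opening: 0.164
now [ 697.5 -126.1  252. ] rot [ 3.141e+00 -3.000e-03 -1.080e-01] target [505.9 -84.4 140. ]
tool shift mm: x -195.0 y -20.7 z 112.0 turn -0.0deg | frac x -0.4876 y -0.0518 z 0.2800 turn -0.0002
dial_nose [(0.57, [698.0, -87.0, 255.0])]
dial_grip [(0.64, [669.0, -106.0, 220.0]), (0.42, [694.0, -85.0, 252.0])]
0 [ 687. -126.  251.] [343. 215.]
0.35 [ 694. -115.  255.] [338. 230.]
0.7 [ 697. -101.  257.] [346. 252.]
1.05 [697. -87. 255.] [366. 277.]
1.4 [693. -75. 251.] [395. 302.]
```

View pics/e5.png

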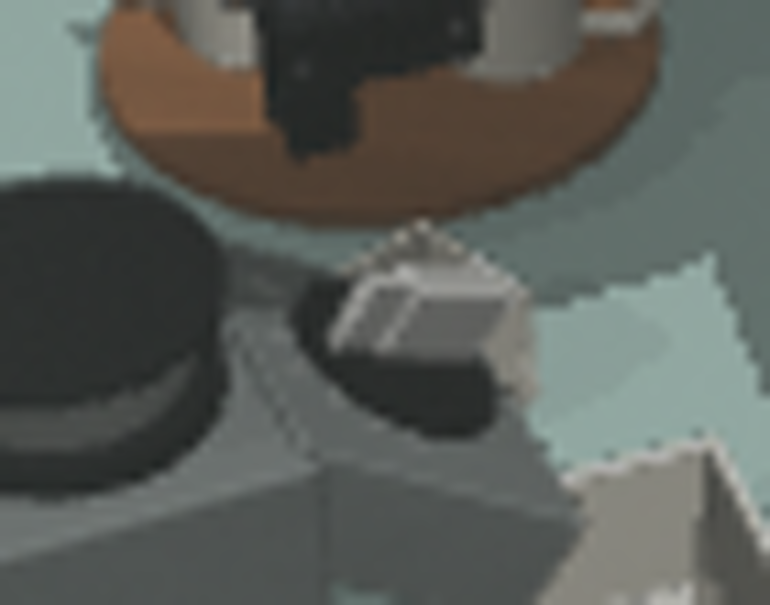

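The dial stays at click three after release. Next I'll move back behind the canister.

```bash
python3 -m pendant '[-0.122,-0.013,0,0,-0.5,-0.122,-0.013,0,0,-0.5,-0.122,-0.013,0,0,-0.5,-0.122,-0.013,0,0,-0.5,0,0,0.14,0,-0.5,0,0,0.14,0,-0.5,0,0,0,0,-0.5]'
python3 - <<'E'
from h import *
need(-228,-4,140,0)
S=env.read_camera("scene"); cv2.imwrite("pics/f1.png",crop(S,240,100,160,150,4.5)); 
a=env.read_camera("top"); cv2.imwrite("pics/f1t.png",crop(a,275,110,130,150,4))
E
```

```text
t: 20.62
eef_pos: [502.9, -82.6, 135.3]
tcp_rot: [-3.14, 0.008, -0.108]
ft_force: [0.2, 0.4, 0.4]
opening: 0.752
now [502.9 -82.6 135.3] rot [-3.14   0.008 -0.108] target [505.9 -84.4 140. ]
tool shift mm: x 3.1 y 1.4 z -4.7 turn 0.0deg | frac x 0.0078 y 0.0036 z -0.0119 turn 0.0001
```

View pics/f1.png

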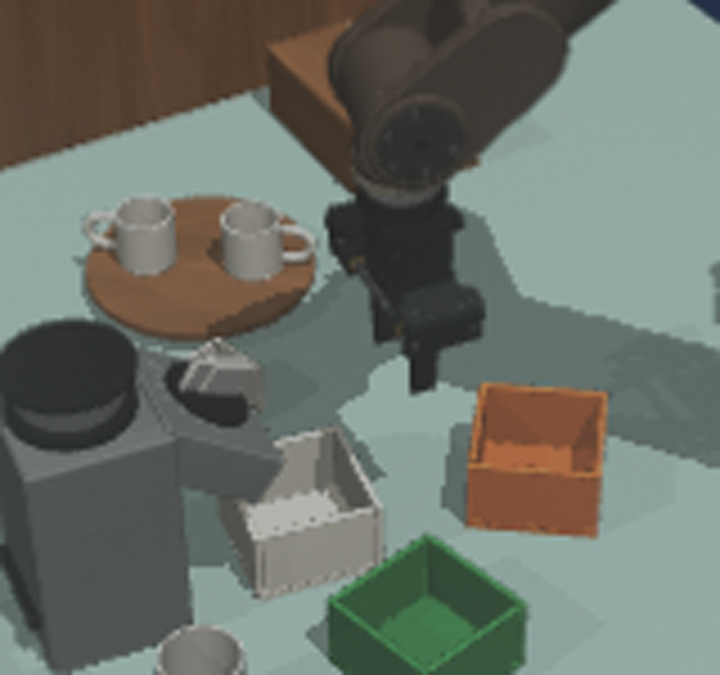

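View pics/f1t.png

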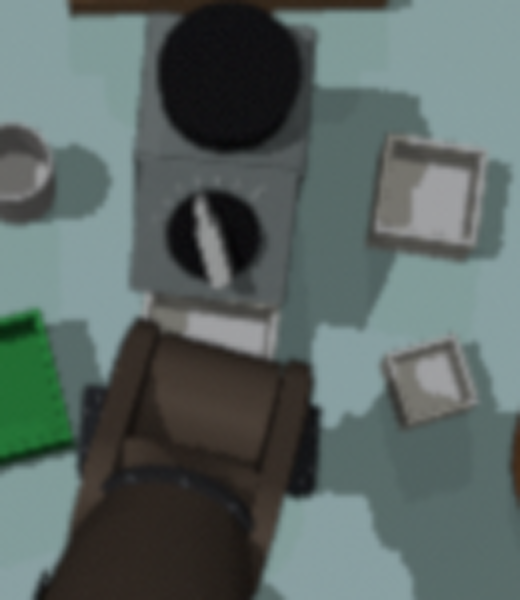

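Top view: the nose is one tick left of straight up, which is the third click. Both fingers are visible in scene. I'll check their projected position before going down.

```bash
cat > fing.py <<'E'
import sys
from h import *
n=sys.argv[1];x0,y0,w,hh,S=map(float,sys.argv[2:7]); x0,y0,w,hh=int(x0),int(y0),int(w),int(hh)
st=env.state();p=st["eef_pos"];yaw=st["tcp_rot"][2];o=st["opening"]*47.5
b=crop(env.read_camera("scene"),x0,y0,w,hh,S)
for dz,col in((0,(0,255,255)),(30,(0,255,0)),(40,(255,255,0))):
    for sy in(-1,1):
        draw("scene",b,x0,y0,S,[[[a,sy*(o+6)+c,p[2]+dz] for a,c in((-10,-6),(10,-6),(10,6),(-10,6),(-10,-6))]],(p[0],p[1],yaw),col)
cv2.imwrite(f"pics/{n}.png",b)
E
python3 fing.py f2 300 135 80 75 8
```

```text
(no output)
```

View pics/f2.png

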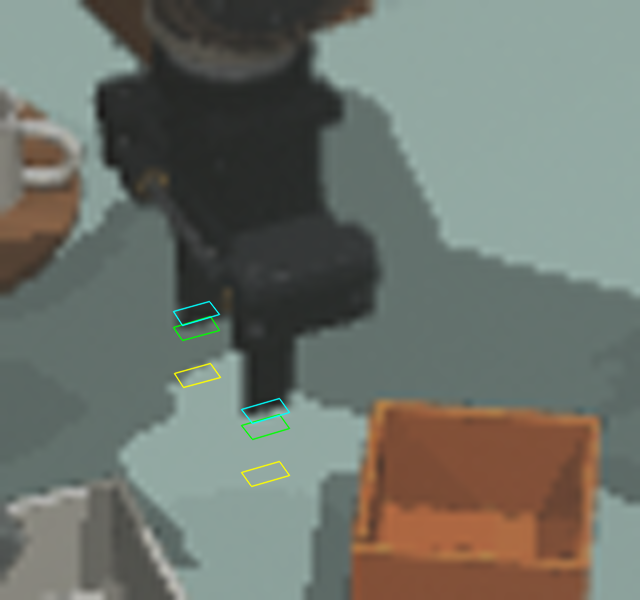

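```bash
python3 -m pendant '[0.008,0.0035,0.12,0,-0.5,0,0,0.12,0,-0.5,0,0,0.08,0,-0.5,0,0,0.03,0,-0.5,0,0,0,0,-0.5]'
python3 fing.py f3 285 150 80 80 7.4
python3 -c "
from h import *
need(-125-64-10,-4,0,0)"
```

```text
t: 21.4
eef_pos: [509.0, -85.1, -0.8]
tcp_rot: [3.141, -0.001, -0.108]
ft_force: [-0.6, 0.4, 0.8]
opening: 0.754
now [ 5.092e+02 -8.520e+01 -3.000e-01] rot [ 3.141e+00 -2.000e-03 -1.080e-01] target [534.7 -87.5   0. ]
tool shift mm: x 25.6 y -0.4 z -0.3 turn 0.0deg | frac x 0.0640 y -0.0010 z -0.0009 turn 0.0001
```

View pics/f3.png

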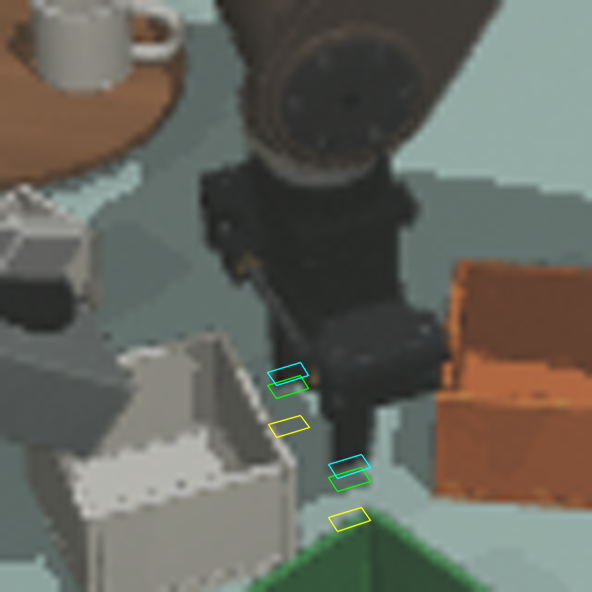

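```bash
python3 -m pendant '[0.025,0,0.03,0,-0.5,0.025,0,0,0,-0.5,0,0,0,0,-0.5]'; python3 -m pendant '[0.0125,0,0,0,-0.5,0,0,0,0,-0.5]'; python3 -m pendant '[0.0125,0,0,0,-0.5,0,0,0,0,-0.5]'
```

```text
t: 21.82
eef_pos: [529.2, -87.3, -13.5]
tcp_rot: [3.141, -0.001, -0.108]
ft_force: [-0.2, -0.6, -0.4]
opening: 0.753
t: 22.08
eef_pos: [532.8, -87.6, -13.6]
tcp_rot: [-3.142, 0.001, -0.108]
ft_force: [-2.9, 0.3, 0.4]
opening: 0.748
t: 22.32
eef_pos: [537.2, -88.2, -13.6]
tcp_rot: [-3.142, 0.002, -0.108]
ft_force: [-5.4, -2.9, 2.8]
opening: 0.751
```

```bash
python3 -m pendant '[0.015,-0.001,0,0,-0.5,0.015,-0.001,0,0,-0.5,0.015,-0.001,0,0,-0.5,0,0,0,0,-0.5]'
python3 - <<'E'
from h import *
cv2.imwrite("pics/g1.png",crop(env.read_camera("scene"),240,150,110,90,7))
cv2.imwrite("pics/g1t.png",crop(env.read_camera("top"),275,110,110,120,4.5))
E
```

```text
t: 22.82
eef_pos: [555.1, -88.6, -13.7]
tcp_rot: [-3.141, 0.002, -0.108]
ft_force: [-5.5, -0.2, 2.2]
opening: 0.747
```

View pics/g1.png

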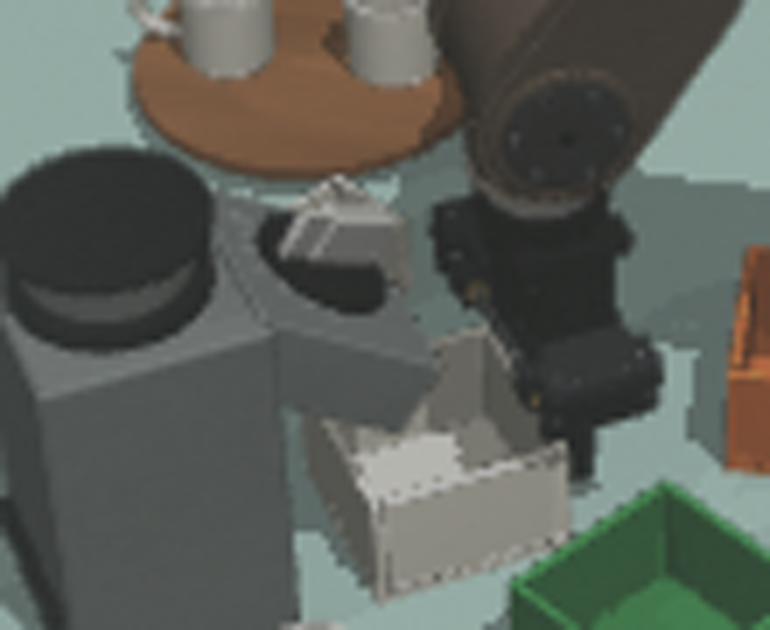

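View pics/g1t.png

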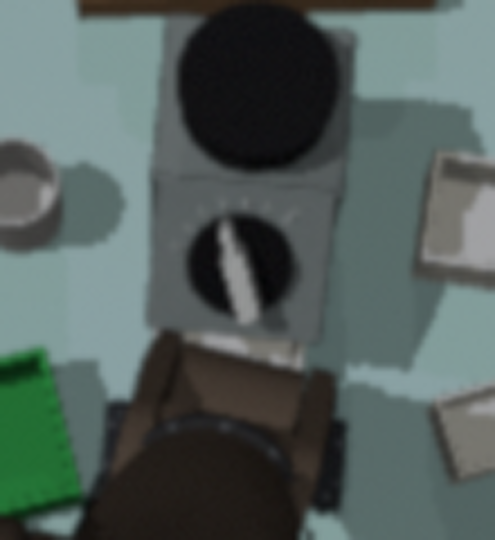

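```bash
python3 -m pendant '[0.015,-0.001,0,0,-0.5,0.015,-0.001,0,0,-0.5,0.015,-0.001,0,0,-0.5,0.015,-0.001,0,0,-0.5,0,0,0,0,-0.5]'; python3 -m pendant '[0.01,-0.001,0,0,-0.5,0.01,-0.001,0,0,-0.5,0,0,0,0,-0.5]';python3 - <<'E'
from h import *
need(-132,0,-13,0)
cv2.imwrite("pics/g2.png",crop(env.read_camera("scene"),250,170,80,75,9.5))
E
```

```text
t: 23.55
eef_pos: [579.2, -89.6, -13.7]
tcp_rot: [-3.141, 0.002, -0.107]
ft_force: [-4.9, 1.0, 2.4]
opening: 0.754
t: 23.92
eef_pos: [586.8, -89.6, -13.7]
tcp_rot: [-3.141, 0.003, -0.108]
ft_force: [-7.8, -0.1, 3.6]
opening: 0.75
now [586.8 -89.6 -13.7] rot [-3.141e+00  3.000e-03 -1.080e-01] target [601.8 -90.8 -13. ]
tool shift mm: x 15.0 y -0.5 z -0.7 turn 0.0deg | frac x 0.0374 y -0.0012 z -0.0018 turn 0.0001
```

View pics/g2.png

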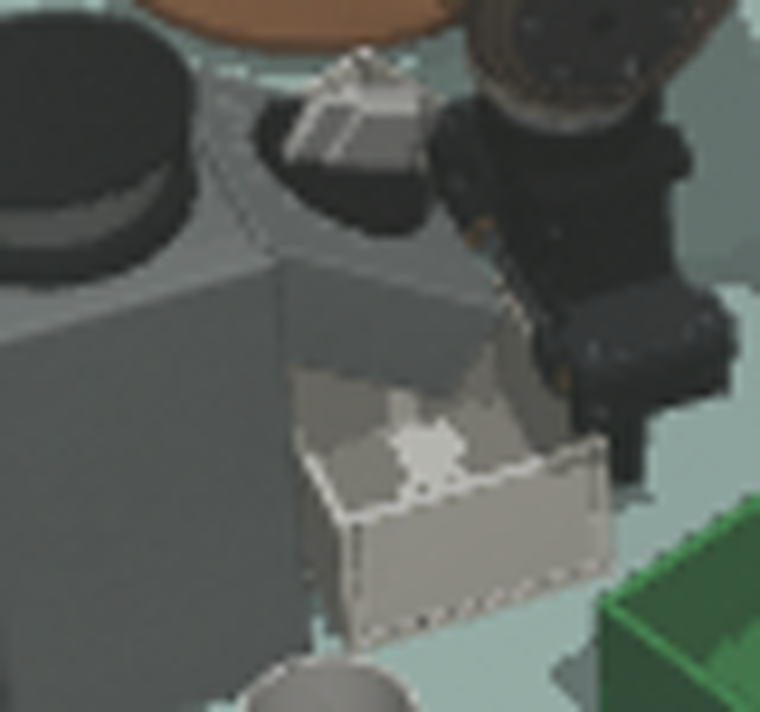

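```bash
cat > fitc.py <<'E'
import sys,json
from h import *
from scipy.optimize import least_squares
def fit(K,x0,y0,S,g=(729.1,-105.2,-.100)):
    D=[(P,((np.array(q)+.5)/S-.5)+[x0,y0]) for P,q in K]
    f=lambda p:np.concatenate([proj("scene",tf([P],*p))[0]-q for P,q in D])
    r=least_squares(f,(650,-97,-.1)); c,s=np.cos(g[2]),np.sin(g[2]); d=r.x[:2]-np.array(g[:2])
    print("world",r.x.round(3),"resid",np.abs(r.fun).max().round(2),"grinder-rel x %.1f y %.1f yaw %.3f"%(c*d[0]+s*d[1],-s*d[0]+c*d[1],r.x[2]-g[2]))
E
python3 - <<'E'
from fitc import *
fit([((60,60,75),(350,520)),((-60,60,75),(605,442)),((60,60,0),(358,648)),((-60,60,0),(608,568))],250,170,9.5)
E
```

```text
world [ 6.56357e+02 -9.54760e+01 -8.30000e-02] resid 0.91 grinder-rel x -73.4 y 2.4 yaw 0.017
```

```bash
python3 -m pendant '[0.01,0,0,0,-0.5,0.01,0,0,0,-0.5,0,0,0,0,-0.5]'; python3 -m pendant '[0.006,0,0,0,-0.5,0,0,0,0,-0.5]';python3 - <<'E'
from h import *
cv2.imwrite("pics/g3.png",crop(env.read_camera("scene"),250,170,80,75,9.5))
cv2.imwrite("pics/g3t.png",crop(env.read_camera("top"),275,110,110,120,4.5))
E
```

```text
t: 24.35
eef_pos: [594.7, -90.4, -13.7]
tcp_rot: [-3.141, 0.003, -0.107]
ft_force: [-6.6, 1.4, 4.5]
opening: 0.75
t: 24.6
eef_pos: [596.7, -90.6, -13.8]
tcp_rot: [-3.141, 0.004, -0.107]
ft_force: [-10.0, 1.8, 5.4]
opening: 0.749
```

View pics/g3.png

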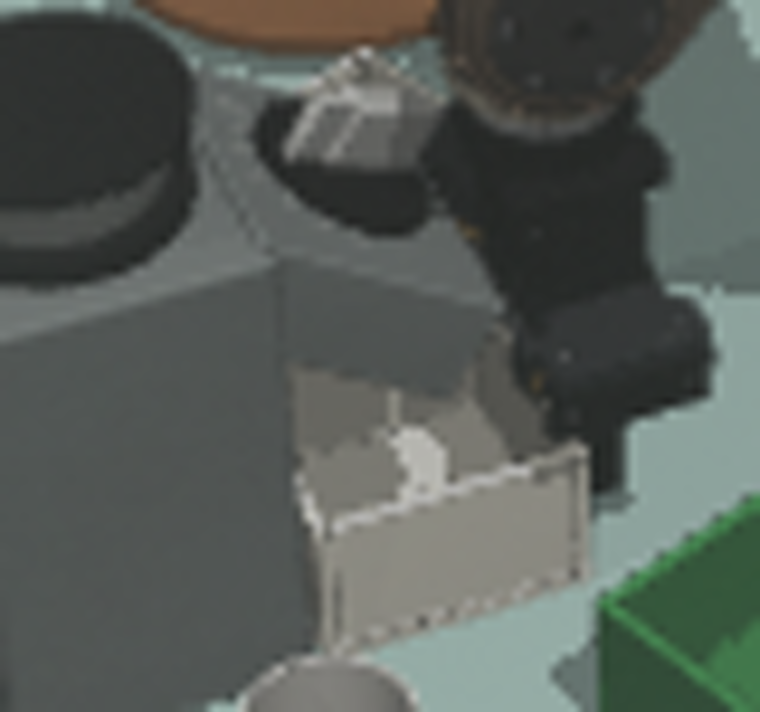

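```bash
python3 -m pendant '[0.005,0,0,0,-0.5,0,0,0,0,-0.5]';python3 -m pendant '[0.005,0,0,0,-0.5,0,0,0,0,-0.5]'
```

```text
t: 24.95
eef_pos: [598.6, -90.8, -13.7]
tcp_rot: [-3.141, 0.004, -0.107]
ft_force: [-10.2, 2.0, 5.2]
opening: 0.754
t: 25.2
eef_pos: [600.6, -91.0, -13.7]
tcp_rot: [-3.141, 0.004, -0.107]
ft_force: [-9.5, 2.1, 5.0]
opening: 0.752
```

```bash
python3 -m pendant '[0.004,0,0,0,-0.5,0,0,0,0,-0.5]';python3 - <<'E'
from h import *
cv2.imwrite("pics/g4.png",crop(env.read_camera("scene"),265,185,60,60,12))
E
```

```text
t: 25.45
eef_pos: [600.7, -91.0, -13.7]
tcp_rot: [-3.141, 0.007, -0.107]
ft_force: [-17.4, 1.4, 9.3]
opening: 0.747
```

View pics/g4.png

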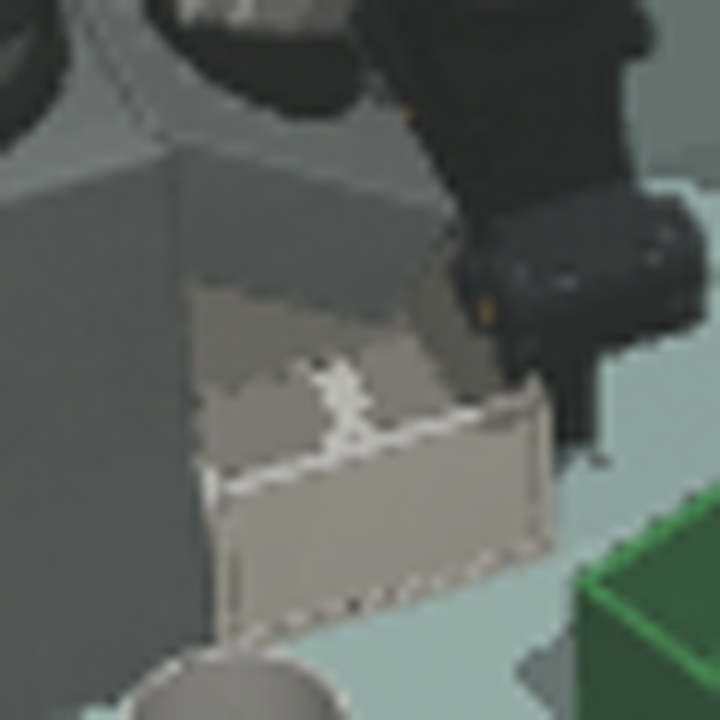

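```bash
python3 - <<'E'
from fitc import *
fit([((60,60,75),(213,497)),((-60,60,75),(546,400)),((60,60,0),(222,648)),((-60,60,0),(549,547))],265,185,12)
print(((proj("scene",tf([[0,70,0],[0,70,75],[0,70,230],[-94,65,166]],729.1,-105.2,-.1))-[265,185]+.5)*12).round())
s=env.state(); print(s["ft_force"],s["moment"])
E
python3 -m pendant '[0.003,0,0,0,-0.5,0,0,0,0,-0.5]'; python3 -c "
from h import *
print(env.state()['moment'])"
```

```text
world [ 6.70756e+02 -9.63700e+01 -1.07000e-01] resid 0.98 grinder-rel x -58.9 y 3.0 yaw -0.007
[[232. 671.]
 [217. 508.]
 [184. 142.]
 [473. 204.]]
[-16.18097737   1.60405244  10.72247413] [ 0.07508275  2.37306509 -0.06779909]
t: 25.75
eef_pos: [600.6, -90.9, -13.7]
tcp_rot: [-3.141, 0.01, -0.107]
ft_force: [-23.7, 1.6, 15.4]
opening: 0.75
[-0.0226197   3.32344891 -0.16045014]
```

Contact is firm, and the fit gives grinder-relative x about -59 and yaw about -0.01. I'll back off, clear the view and check from both cameras.

```bash
python3 -m pendant '[-0.05,0,0,0,-0.5,-0.1,0,0,0,-0.5,0,0,-0.14,0,-0.5,0,0,-0.14,0,-0.5,-0.14,0,-0.1,0,-0.5,-0.14,0,0,0,-0.5,-0.14,0,0,0,-0.5,0,0,0,0,-0.5]'
python3 - <<'E'
from h import *
cv2.imwrite("pics/h1.png",crop(env.read_camera("scene"),240,160,90,90,8))
cv2.imwrite("pics/h1t.png",crop(env.read_camera("top"),285,110,85,105,5.5))
cv2.imwrite("pics/h1full.png",env.read_camera("top")[:,:,::-1])
E
```

```text
t: 26.75
eef_pos: [380.8, -67.1, 135.1]
tcp_rot: [3.142, 0.0, -0.108]
ft_force: [0.2, 0.8, 0.6]
opening: 0.75
```

View pics/h1.png

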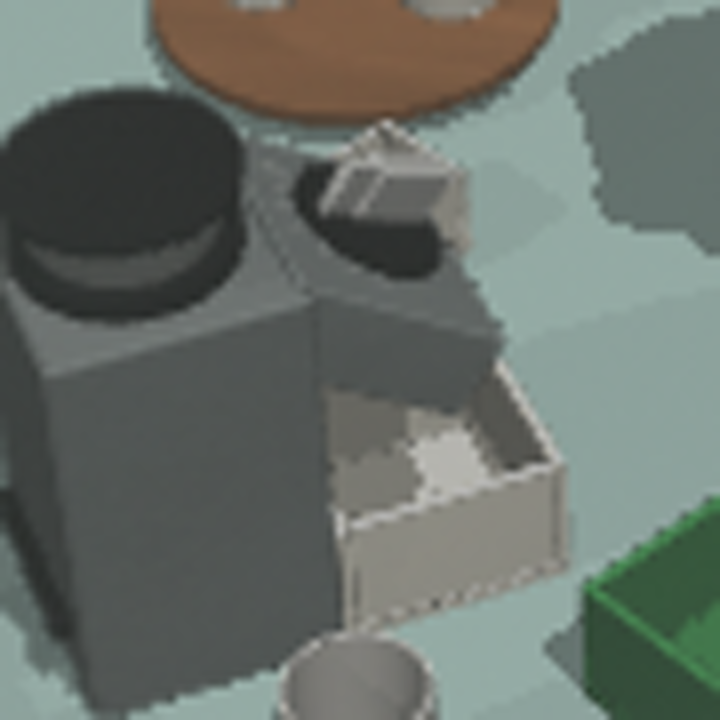

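View pics/h1t.png

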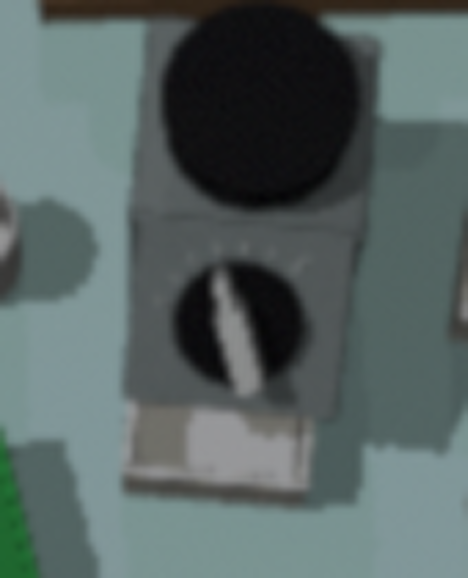

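View pics/h1full.png

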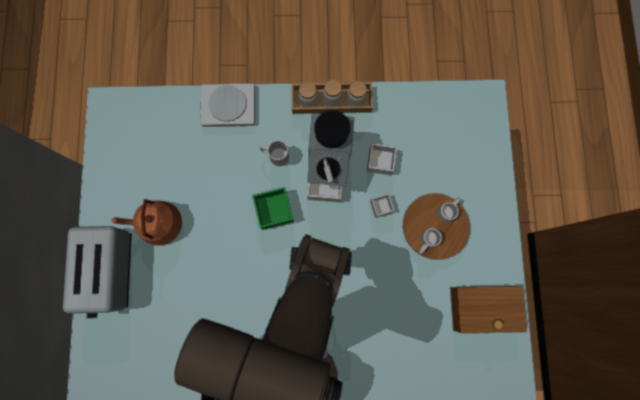

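Run:
```python
from h import *
T=env.read_camera("top");S=env.read_camera("scene")
o=[]
def hom(y,x=-60): return [[[x+a,y+b,z] for a,b,z in sq(60,zz)+[sq(60,zz)[0]] for z in[zz]] for zz in(0,75)]
def hl(y,x=-60): return [[[x+a,y+b,zz] for a,b,_ in sq(60,zz)+[sq(60,zz)[0]]] for zz in(0,75)]
for y in(-4,0,4):
    a=crop(T,303,172,46,34,8); draw("top",a,303,172,8,hl(y),(734.8,-105,-.112),(0,255,0))
    b=crop(S,275,195,42,46,8.7); draw("scene",b,275,195,8.7,hl(y),(729.1,-105.2,-.1),(0,255,0))
    o.append((a,b[:400,:366]))
cv2.imwrite("pics/i1.png",cv2.resize(np.hstack([x[0] for x in o]),None,fx=.72,fy=.72));cv2.imwrite("pics/i2.png",cv2.resize(np.hstack([x[1] for x in o]),None,fx=.72,fy=.72))
a=crop(T,303,172,46,34,16); cv2.imwrite("pics/i3.png",a)
```

```text
(no output)
```

View pics/i1.png

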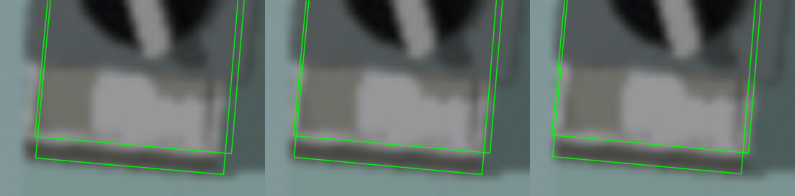

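View pics/i2.png

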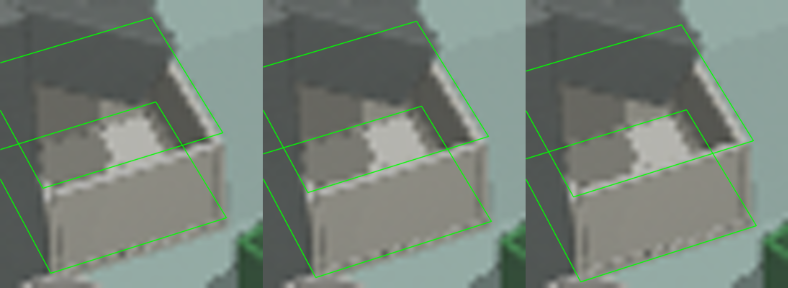

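View pics/i3.png

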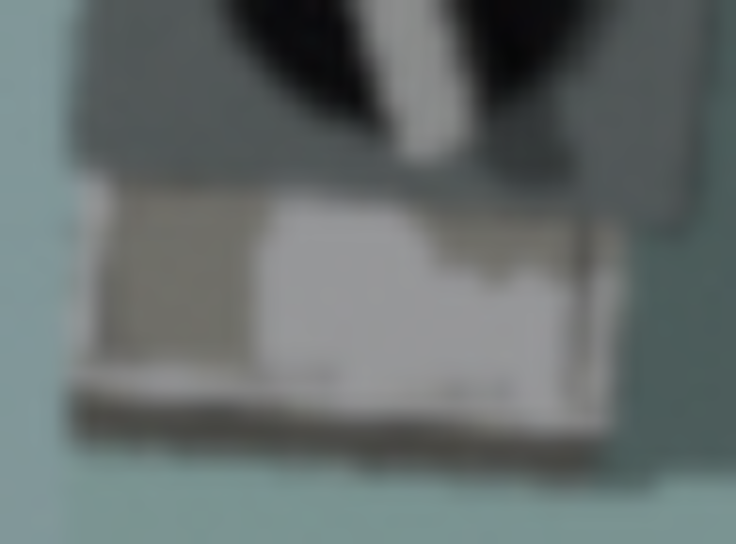

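Run:
```python
from h import *
from scipy.optimize import least_squares
def pix(q): return (np.array(q)+.5)/16-.5+[303,172]
K=[((-60,60,75),(73,385)),((-60,-60,75),(608,430)),((-60,60,0),(75,440)),((-60,-60,0),(600,478))]
f=lambda p:np.concatenate([proj("top",tf([P],*p))[0]-pix(q) for P,q in K])
r=least_squares(f,(673,-97,-.1));print(r.x.round(3),np.abs(r.fun).max())
L,R=pix((75,178)),pix((692,228))
for g in((734.8,-105,-.112),(733,-105,-.105),(733,-103,-.108)):
    print(g,"pred head",proj("top",tf([[-94,65,166],[-94,-65,166]],*g)).round(1).tolist(),"obs",L.round(1),R.round(1))
    c,s=np.cos(g[2]),np.sin(g[2]); d=r.x[:2]-np.array(g[:2]); print("rel",c*d[0]+s*d[1],-s*d[0]+c*d[1],r.x[2]-g[2])
```

```text
[ 6.74375e+02 -9.60490e+01 -1.00000e-01] 0.580363172410614
(734.8, -105, -0.112) pred head [[306.4, 182.1], [345.5, 185.6]] obs [307.2 182.7] [345.8 185.8]
rel -61.04658052520047 2.141487605085656 0.01208309973649771
(733, -105, -0.105) pred head [[306.6, 182.8], [345.7, 186.0]] obs [307.2 182.7] [345.8 185.8]
rel -59.24000798632334 2.7574106166009855 0.005083099736497704
(733, -103, -0.108) pred head [[305.9, 182.7], [345.0, 186.1]] obs [307.2 182.7] [345.8 185.8]
rel -59.03243328510879 0.5913311178825298 0.008083099736497706
```

Run:
```python
from h import *
ims=[env.read_camera("scene").astype(float) for _ in range(3)]
S=np.mean(ims,0).astype(np.uint8)
a=crop(S,272,205,24,38,15); 
b=a.copy(); g=(729.1,-105.2,-.1)
draw("scene",b,272,205,15,[[[0,70,0],[0,70,230]]],g,(0,255,255))
for x,col in((0,(0,255,0)),(-4,(255,0,255))):
    draw("scene",b,272,205,15,[[[x,63,0],[x,63,75],[x-120,63,75],[x-120,63,0],[x,63,0]]],g,col)
cv2.imwrite("pics/j1.png",np.hstack([a,b]))
```

```text
(no output)
```

View pics/j1.png

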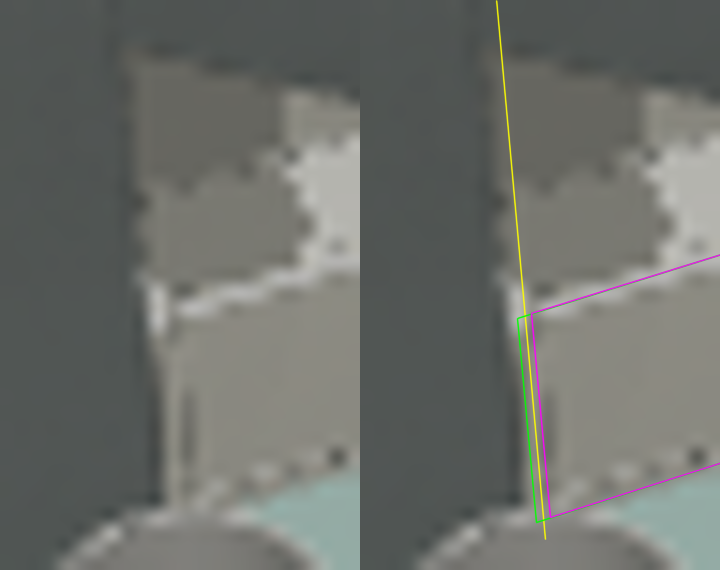

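The fit leaves a slight twist: the +y far corner may stand about 2 mm off the column. I'll push the near-left corner, then the near-right one, with closed fingers, as the task suggests.

```bash
python3 -m pendant '[0.14,0,0,0,1,0.14,0,0,0,1,0.14,0,0,0,1,0,0,0,0,1]'; python3 -c "
from h import *
need(-165,42,-13,0)"
```

```text
t: 27.65
eef_pos: [553.6, -86.2, 133.5]
tcp_rot: [3.142, -0.0, -0.107]
ft_force: [-1.1, 0.5, -0.3]
opening: 0.387
now [553.6 -86.2 133.5] rot [ 3.142 -0.    -0.107] target [573.5 -45.5 -13. ]
tool shift mm: x 15.4 y -42.6 z 146.5 turn 0.0deg | frac x 0.0386 y -0.1065 z 0.3662 turn 0.0003
```

```bash
python3 -m pendant '[0.0386,-0.1065,0,0,1,0,0,0.13,0,1,0,0,0.13,0,1,0,0,0.105,0,1,0,0,0,0,1]'; python3 -m pendant '[0.025,0,0,0,1,0.025,0,0,0,1,0,0,0,0,1]';  python3 -m pendant '[0.01,0,0,0,1,0,0,0,0,1]'; python3 -c "
from h import *
need(-133,42,-13,0)
print(env.state()['moment'])"
```

```text
t: 28.28
eef_pos: [568.4, -44.8, -13.7]
tcp_rot: [-3.141, 0.006, -0.108]
ft_force: [-0.5, -0.3, 0.7]
opening: 0.007
t: 28.65
eef_pos: [592.1, -47.6, -10.1]
tcp_rot: [3.141, -0.003, -0.108]
ft_force: [-0.3, -0.1, 0.6]
opening: 0.005
t: 28.9
eef_pos: [594.7, -47.8, -11.1]
tcp_rot: [3.141, -0.0, -0.108]
ft_force: [-0.2, 0.7, 0.4]
opening: 0.006
now [594.7 -47.8 -11.1] rot [ 3.141 -0.    -0.108] target [605.3 -48.9 -13. ]
tool shift mm: x 10.6 y -0.0 z 1.9 turn 0.0deg | frac x 0.0265 y -0.0001 z 0.0047 turn 0.0001
[0.10862859 0.03786633 0.01324844]
```

```bash
for i in 1; do python3 -m pendant '[0.015,0,0,0,1,0,0,0,0,1]'|head -4; python3 -m pendant '[0.006,0,0,0,1,0,0,0,0,1]'|head -4; python3 -m pendant '[0.005,0,0,0,1,0,0,0,0,1]'|head -4; done; python3 -c "
from h import *
print(env.state()['moment'])"
```

```text
t: 29.15
eef_pos: [600.9, -48.5, -11.4]
tcp_rot: [3.141, -0.0, -0.108]
ft_force: [-0.1, -0.2, 0.0]
t: 29.4
eef_pos: [603.0, -48.7, -11.4]
tcp_rot: [3.142, -0.0, -0.108]
ft_force: [-0.0, 0.1, 1.0]
t: 29.65
eef_pos: [605.0, -48.9, -11.4]
tcp_rot: [3.142, -0.0, -0.108]
ft_force: [0.4, 0.5, 0.2]
[0.03089081 0.00478561 0.01760406]
```

```bash
for i in 1; do python3 -m pendant '[0.004,0,0,0,1,0,0,0,0,1]'|head -4; python3 -m pendant '[0.004,0,0,0,1,0,0,0,0,1]'|head -4; done; python3 -c "
from h import *
s=env.state();print(s['moment'],s['tcp_rot'])"
```

```text
t: 29.9
eef_pos: [605.7, -49.0, -11.4]
tcp_rot: [3.142, 0.002, -0.108]
ft_force: [-5.4, 0.7, 2.6]
t: 30.15
eef_pos: [605.9, -48.7, -11.4]
tcp_rot: [-3.141, 0.004, -0.108]
ft_force: [-11.1, 1.9, 8.0]
[ 3.31477921e-01  1.64335411e+00 -9.34991709e-04] [-3.14126878  0.00434775 -0.10759141]
```

```bash
for i in 1; do python3 -m pendant '[0.004,0,0,0,1,0,0,0,0,1]'|head -4; python3 -m pendant '[0.004,0,0,0,1,0,0,0,0,1]'|head -4; done
python3 - <<'E'
from h import *
s=env.state();print(s['moment'],s['tcp_rot'])
S=env.read_camera("scene")
cv2.imwrite("pics/k1.png",crop(S,265,160,75,80,8))
E
```

```text
t: 30.4
eef_pos: [606.0, -48.5, -11.3]
tcp_rot: [-3.141, 0.007, -0.108]
ft_force: [-18.8, 4.1, 12.7]
t: 30.65
eef_pos: [605.8, -48.5, -11.4]
tcp_rot: [-3.141, 0.011, -0.107]
ft_force: [-27.7, 3.8, 18.9]
[ 0.55180951  3.88201219 -0.10438519] [-3.14093386  0.01119362 -0.10741668]
```

View pics/k1.png

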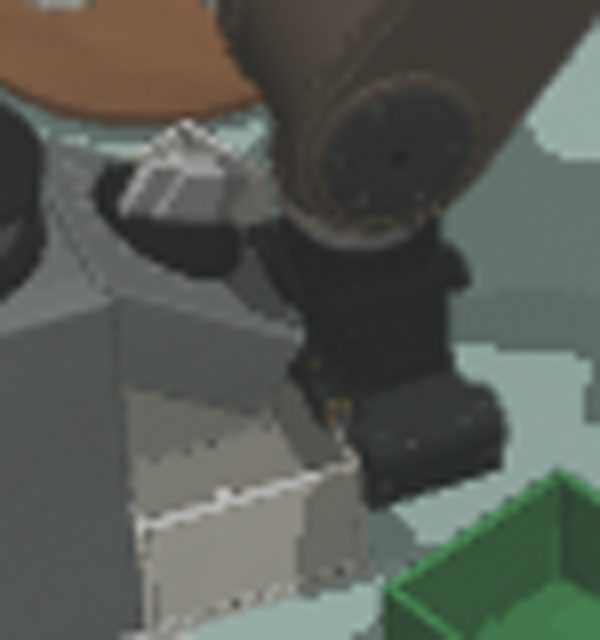

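Whether the fingers or the body took the load is unclear. I'll run the same forward move with the fingertips above the rim, which tells if the gripper body meets the head.

```bash
python3 -m pendant '[-0.06,0,0,0,1,0,0,-0.07,0,1,0,0,-0.07,0,1,0,0,0,0,1]'; python3 -c "
from h import *
need(-136,42,44,0)"
```

```text
t: 31.2
eef_pos: [588.7, -47.2, 46.4]
tcp_rot: [3.141, -0.004, -0.108]
ft_force: [-0.2, -0.2, -0.9]
opening: 0.008
now [588.7 -47.2  46.4] rot [ 3.141 -0.004 -0.108] target [602.3 -48.6  44. ]
tool shift mm: x 13.7 y -0.1 z 2.4 turn 0.0deg | frac x 0.0341 y -0.0003 z 0.0061 turn 0.0001
```

```bash
for i in 1; do python3 -m pendant '[0.036,0,0.005,0,1,0,0,0,0,1]'|head -4; python3 -m pendant '[0.004,0,0,0,1,0,0,0,0,1]'|head -4;python3 -m pendant '[0.004,0,0,0,1,0,0,0,0,1]'|head -4;python3 -m pendant '[0.004,0,0,0,1,0,0,0,0,1]'|head -4; done
```

```text
t: 31.45
eef_pos: [602.4, -48.7, 41.3]
tcp_rot: [3.142, 0.001, -0.108]
ft_force: [-0.8, 0.1, 0.1]
t: 31.7
eef_pos: [603.1, -48.7, 42.1]
tcp_rot: [3.142, 0.001, -0.108]
ft_force: [-0.8, -0.5, 1.0]
t: 31.95
eef_pos: [605.0, -48.9, 42.7]
tcp_rot: [3.142, -0.0, -0.108]
ft_force: [0.7, -0.2, -0.4]
t: 32.2
eef_pos: [606.6, -49.1, 42.7]
tcp_rot: [3.141, -0.0, -0.108]
ft_force: [-0.4, 0.6, 0.3]
```

```bash
for i in 1; do python3 -m pendant '[0.003,0,0,0,1,0,0,0,0,1]'|head -4; python3 -m pendant '[0.004,0,0,0,1,0,0,0,0,1]'|head -4;python3 -m pendant '[0.004,0,0,0,1,0,0,0,0,1]'|head -4; done; python3 fing.py l1 265 150 75 80 7.5;python3 -c "
from h import *
s=env.state();print(s['moment'],s['tcp_rot'])"
```

```text
t: 32.45
eef_pos: [607.7, -49.2, 42.7]
tcp_rot: [3.141, -0.0, -0.108]
ft_force: [0.2, -0.3, -0.3]
t: 32.7
eef_pos: [609.1, -49.3, 42.6]
tcp_rot: [3.142, 0.001, -0.108]
ft_force: [-2.2, 0.5, 0.9]
t: 32.95
eef_pos: [609.0, -49.3, 42.6]
tcp_rot: [-3.141, 0.004, -0.108]
ft_force: [-13.1, 0.6, 5.6]
[ 0.04696967  1.10253436 -0.32406728] [-3.14149608  0.00369122 -0.1079472 ]
```

View pics/l1.png

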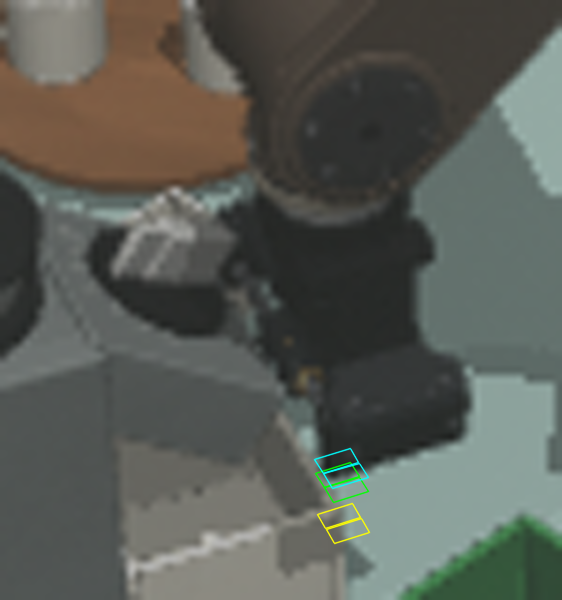

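With the tips above the rim, the body first meets the head at x=609, with a different moment/force ratio (0.084 against 0.14). So the earlier stop at 605.9 was the canister against the column. I'll retreat and do the final check.

```bash
python3 -m pendant '[-0.12,0,0,0,1,-0.14,0,0,0,1,0,0,-0.14,0,1,-0.14,0.05,-0.14,0,1,-0.14,0.05,-0.1,0,1,-0.14,0,0,0,1,0,0,0,0,1]'
python3 - <<'E'
from h import *
cv2.imwrite("pics/m1.png",crop(env.read_camera("scene"),240,160,90,90,8))
cv2.imwrite("pics/m1t.png",crop(env.read_camera("top"),285,110,85,105,5.5))
for c in("scene","top"):
    for t in("dial_nose","dial_grip","canister_large","canister_mid","canister_small","milk_jug","espresso_cup1","kettle"): print(c,t,[(round(r["confidence"],2),np.round(r["xyz"]).tolist()) for r in env.landmark_of(t,c)])
E
```

```text
t: 33.88
eef_pos: [354.5, -54.6, 177.0]
tcp_rot: [3.141, -0.001, -0.109]
ft_force: [0.0, -0.6, 0.5]
opening: 0.004
scene dial_nose [(0.58, [696.0, -86.0, 253.0])]
scene dial_grip [(0.74, [694.0, -88.0, 254.0]), (0.7, [672.0, -104.0, 221.0])]
scene canister_large [(0.75, [671.0, -93.0, -0.0]), (0.65, [383.0, -44.0, -1.0]), (0.58, [583.0, 90.0, 0.0])]
scene canister_mid []
scene canister_small [(0.55, [588.0, -299.0, -0.0])]
scene milk_jug [(0.87, [784.0, 73.0, -2.0])]
scene espresso_cup1 [(0.48, [467.0, -455.0, 30.0]), (0.19, [698.0, -88.0, 254.0])]
scene kettle [(0.9, [544.0, 500.0, 1.0]), (0.7, [697.0, -85.0, 250.0]), (0.38, [464.0, -457.0, 34.0])]
top dial_nose [(0.8, [699.0, -88.0, 257.0])]
top dial_grip [(0.65, [672.0, -98.0, 226.0])]
top canister_large [(0.97, [582.0, 93.0, 2.0]), (0.65, [669.0, -102.0, -2.0])]
top canister_mid [(0.83, [759.0, -304.0, 1.0])]
top canister_small [(0.91, [589.0, -299.0, 1.0])]
top milk_jug [(0.81, [781.0, 67.0, -4.0])]
top espresso_cup1 [(0.77, [552.0, -524.0, 32.0]), (0.58, [468.0, -454.0, 32.0])]
top kettle [(0.8, [547.0, 499.0, 3.0])]
```

View pics/m1.png

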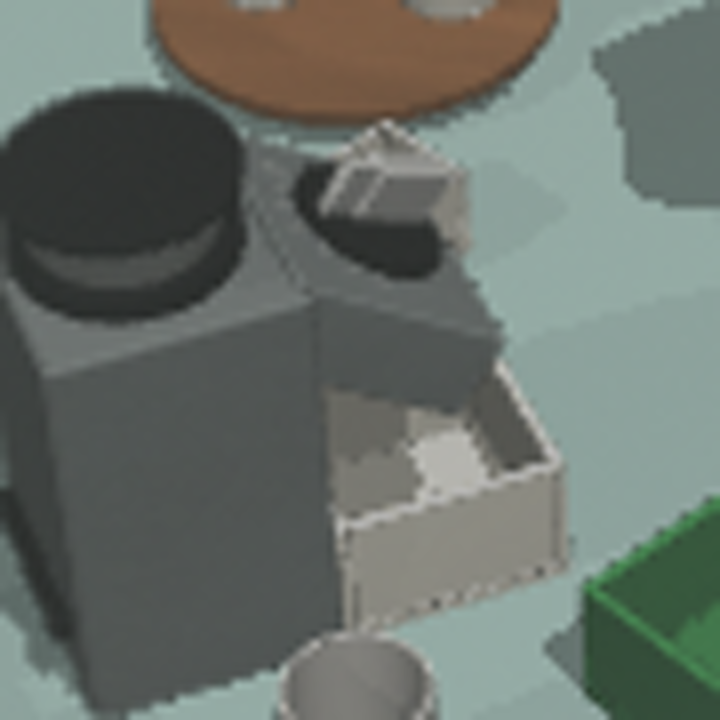

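View pics/m1t.png

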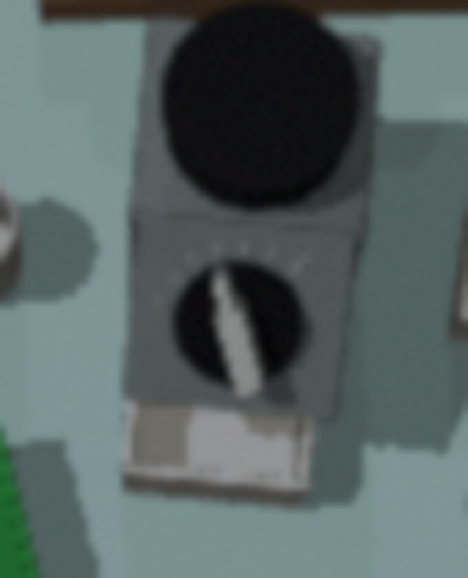

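The final pictures show the dial at the third click and the canister square under the head. The bystanders read within about 5 mm of their starting positions, which is the networks' noise.

```bash
python3 -c "
from cell import env
print(env.job_done())"
```

```text
the job is handed in; nothing more can be done
None
```

The dial is re-zeroed and left three clicks back from its stop. The canister is pushed home flat and square against the column. I handed the job in at about 34 s.

**Dial:** I pushed the nose clockwise from the second click to the stop. The force rose to about 32 N with no further motion, and the nose fitted angle 0. I then pushed it back through three felt clicks and let go. The last pictures from both cameras show the nose one tick past straight up the slope, matching 1.05 rad, and it stayed there.

**Canister:** I slid it forward with both open fingers on its near face until it stopped hard, then pressed the near-left corner again at about 28 N, and it did not move. A separate near-right press was not done. The stop was the canister, not the gripper: with the tips above the rim, the body first met the head about 3 mm further on, at about 13 N. The fits put its centre 59 to 61 mm in front of the column, square to within about 0.01 rad.

**Checks that disagreed or stayed uncertain:**
- The fingertips really sat about 37 mm higher than the reported TCP, so my first pass went over the dial bar without touching it.
- A close-up suggested the canister's +y far corner might stand 2 to 4 mm off the column. The firm corner press argued against that, but it was not ruled out by sight.
- The canister sits about 3 mm to the +y side of the spout's centre line; I left it there.
- The final readings put the other crockery within about 5 mm of where it started, which is the networks' noise. `canister_mid`, however, was only found by the top camera.

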